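# Tighten the lock ring round a regulator's set knob

### The job

Lift the protective cap off the bench regulator and stand it gently, upright, flat on the floor of the steel tray. Then tighten only the outer lock ring (the wider, lower one of the two nested turned parts), clockwise seen from above, until you feel it come up against its hidden stop, and nip it up to about 0.25 newton metres so that it stays tight when let go, without forcing it beyond 0.35. The inner set knob must keep its setting, and the other things on the bench stay where they are.

Things in the scene. Friction and masses are not known exactly. Their poses are not given: they have to be found in the camera images.
- regulator: fixed grey block 100 (x) by 90 (y) by 40 mm high, brass ports on its y sides (out to 65 mm), a flat round gauge (48 mm across, 36 mm high) centred 84 mm out on its +x side. Origin on the table under the control's vertical axis. Above the block: neck 42 mm across (40 to 62 mm above the table), lock ring (62 to 80 mm), set knob (80 to 104 mm)
- ring_mid (a point): point on the control's axis at half the lock ring's height, 71 mm above the table
- lock_ring (a joint): outer lock ring: ribbed steel, 52 mm across, 18 mm high, 22 mm clear above the block. Angle in rad, growing clockwise seen from above; starts at 0 to 0.15. A hidden stop catches it somewhere from 0.5 to 1.3, different each time, shown by nothing. Steady friction 0.06 N m, which also holds it where it is left; the stop is sprung: from it on the torque rises by 4 N m per rad
- seat: the hidden seat inside the lock ring, on the axis, 64 mm above the table; it carries the stop, which bears on the ring at 20 mm from the axis (0.02 N m on the ring per newton). The force on the seat is that of the ring on the stop
- set_mark (a point): tip of the pointer on top of the inner set knob, 15 mm from the axis, 104 mm above the table. The set knob is ribbed, 34 mm across, rises from the lock ring's top (80 mm) to 104 mm and turns at a touch (0.006 N m)
- cap: loose aluminium cap, 80 to 170 g, inverted cup 68 mm across, 75 mm high (inside 62 mm across, 71 mm deep) with a round grip 22 mm across on top, 75 to 101 mm above its rim. Origin: centre of its open lower rim; z up. At the start it stands on the block, rim 40 mm above the table, over ring and knob; lift it straight up 70 mm to clear them
- tray: fixed open steel tray, 180 (x) by 150 (y) mm outside, 28 mm high, walls 4 mm. Origin on the table under its centre. A bush stands in its (-x, +y) corner, centred about (-62, +50) mm in the tray's frame; the rest is empty
- tray_floor (a point): centre of the tray's inner floor, 4 mm above the table
- bush: leave alone: small brass bush, tube 28 mm across, 22 mm high, standing in a corner of the tray (origin: centre of underside)
- spanner: leave alone: steel spanner 160 mm long lying at the right (origin under its middle)
- mallet: leave alone: white-headed mallet with wooden handle, 240 mm long, lying at the left (origin under its middle)
- oil_bottle: leave alone: upright bottle 52 mm across, 150 mm high, at the right (origin: centre of underside)
- grease_jar: leave alone: squat jar 64 mm across, 55 mm high, beyond the work (origin: centre of underside)
- parts_cup: leave alone: open steel cup 70 mm across, 60 mm high, beyond the work (origin: centre of underside)
- flange: leave alone: flat steel ring 80 mm across, 12 mm high, beyond the work (origin: centre of underside)
Things that resemble listed ones, but are neither listed nor needed, are in the scene too. Leave any blue or brown look-alike of the cap alone. Leave any brown look-alike of the tray alone.

How it is judged:
On the way, in this order (a step that is already met when the one before it is completed fails the run):
1. the cap stands upright on the tray's floor, let go (x of cap in the frame of tray between -0.056 and 0.056 m and y of cap in the frame of tray between -0.041 and 0.041 m and z of cap in the frame of tray below 0.008 m and angle between cap's own z axis and vertical below 0.1 rad and contact force between the fingers and cap below 0.1 N and linear speed of cap below 0.02 m/s), for 0.2 s.
2. the lock ring is pressed on its stop with more than 4 N (0.08 N m over friction) (contact force between seat and anything else above 4 N), for 0.15 s.
At the end, for the whole second after the job is handed in: the cap stands upright (within 0.1 rad) and at rest on the tray's floor, wholly inside the walls; the lock ring, let go, still bears on its stop with more than 1.5 N; the set knob's pointer is within 1.5 mm of where it began (all of step 1 and contact force between seat and anything else above 1.5 N and velocity of joint lock_ring below 0.02 rad/s and distance of set_mark from where it was at the start of the episode below 0.0015 m); the robot touches nothing.
It fails at once if the lock ring is forced: more than 22 N on its stop (0.44 N m over friction) (contact force between seat and anything else above 22 N).
It fails at once if the inner set knob is turned (pointer moved more than 1.5 mm) (distance of set_mark from where it was at the start of the episode above 0.0015 m).
It fails at once if the cap is dropped or rammed into the tray (more than 40 N) (contact force between cap and tray above 40 N).
It fails at once if another thing on the bench is pushed more than 25 mm away (distance of any of bush, spanner, mallet, oil_bottle, grease_jar, parts_cup, flange from where it was at the start of the episode above 0.025 m).
It also fails if it takes over 61 s, if anything falls off the work surface, if the arm or the gripper's body presses on something with over 40 N, if the wrist force passes 120 N, or if a joint passes its speed limit or range.

### The arm

A 7-joint arm with a two-finger parallel gripper is mounted at the origin on the work surface. World frame = base frame: x ahead of the robot, y to its left, z up, the work surface at z = 0. Lengths are in m, angles in rad, forces in N, time in s.
With the tool pointing down it reaches from about 0.425 to 0.825 m from the base axis. Payload 3.6 kg.
Tool frame: the origin (TCP) lies at the very end of the fingers, on their centre line; the grasp point (between the pads) lies 19 mm behind it; z points along the fingers, y is the direction in which the jaws open and shut (so a half turn about z gives the same grasp; the last joint's range is limited). The gripper opens to 93 mm and grips with 3 to 60 N. Pads are 15 mm wide; open, the fingers measure 128 mm over their backs; the gripper's body (75 mm by 188 mm) begins 65 mm behind the grasp point.
Start: joints at [-1.343, 0.615, -0.013, 1.423, 0.008, 1.103, -0.04], TCP at [0.164, 0.629, 0.219] pointing down, gripper open.
Joint ranges: [-3.12, 3.12], [-0.3, 2.06], [-1.34, 1.32], [0.26, 2.42], [-1.36, 4.5], [0.01, 1.98], [-2.84, 2.84]. Speed limits (rad/s): [2.79, 2.79, 3.14, 3.14, 3.14, 3.14, 3.14].

### API

Orientations are given as a 3x3 rotation matrix whose columns are the frame's x, y, z axes.
In Python, from station import ctrl, vision, job, nets gives the robot as it stands.
- The arm moves only by the tool send_rows, never from a script. Its arguments are lists of equal length, an entry for each row: "grip": the closure in counts, from 0 (fully open) to 255 (shut); "offset": the shift along the tool's x, y, z in mm, a list of three; "twist": the turn about the tool's z in rad. A call has 1 to 8 rows; each row is the pose to reach, as a shift and turn from the pose commanded when the call began, along the tool's axes at that moment; what a row does not reach only later rows make up. A row lasts 1/8 s, in which the tool goes at most 62.5 mm and 10.7 degrees, less where a joint would pass 70% of its speed; a pose out of reach is approached as far as the arm can. A call with a gripper value outside its range is refused whole. The fingers move at their own pace and stop on an object; "grip_force" is the grip in N (left out, the last holds). Time passes only in rows, so rows that repeat a pose let the fingers close. It gives the time, the measured TCP pose, the force and the opening at its end, in the units of the state.
- ctrl.observe(): the state, without advancing time (a new reading comes with each control period).
- vision.grab_frame(name): name is "scene" or "side" or "wrist"; returns the picture (400x640x3 uint8, red, green, blue); there is no depth.
- vision.camera_params(name): a dict with "K" (3x3 intrinsics, pixels), "eye" and "attitude" of the camera in the world. Camera axes: x right, y down, z forward; pixel columns grow to the right and rows downward; lengths in m; the calibration is good to about 2 mm. The wrist camera is an equidistant fisheye: a pixel r from the principal point sees the ray r / f radians off the axis. A picture is of the moment at which its call begins: read the wrist's pose just before it. camera_params takes no time and is no camera call; for the wrist camera it gives the pose at the moment of the call.
- job.sign_off(): hands the job in, once; it reports no verdict.
Trained networks look in the newest picture that a camera, given by its name, has taken for a name from the list of things; names that differ only in an ending like _2 or _b are one class to them, and where a whole thing is asked for, a point or a joint stands for the part that bears it (a point fixed in the world has none). Each returns a list of dicts, best first, with "score" (0 to 1); they miss things now and then, are a little off and sometimes report something else, mostly with a low value. They report only what shows in the picture. A call takes as long as a camera call. They do not tell look-alikes from the thing itself.
- nets.look_for(camera, query): "centre" ([x, y, z] in m, in the coordinates of the camera as it stood for that picture, good to about 4 mm: the middle of the surface that is visible of it).
The state is a dict: "t": time; "joint_pos": joint angles; "dq": joint speeds; "joint_efforts": joint torques, N m; "eef_pos": TCP position; "orientation": TCP orientation; "wrist_force": force on the tool from outside, world axes, zero at the start; "torque": the same for the moment, N m; "finger_gap": opening from 0.0 (shut) to 1.0 (fully open).
Only numpy, scipy, OpenCV 4.12 (cv2) and the standard library are available. Lean on these libraries where they do the work, as an engineer would, in place of code of your own. Each camera call takes 0.05 s, during which the arm holds its last target.

## Working session

There is one attempt and no reset: what is moved stays moved. The work goes in short steps, Python scripts to look and compute and a tool call to move; the robot and the scene stay as the last step left them, time stands still between calls to the robot, and variables do not carry over. Pictures are saved under pics/ and viewed, and the job is handed in when it is done.

Besides the shell and the picture viewer there is one more tool, called after "Request:" as name([rows], argument=value, ...), one row to a line, values as JSON. send_rows: Moves the arm, as the interface text tells. Its arguments: {"type":"object","properties":{"grip":{"type":"array"},"offset":{"type":"array"},"twist":{"type":"array"},"grip_force":{"type":"number"}},"required":["grip","offset","twist"]}

```bash
ls; mkdir -p pics; python3 - <<'E'
from station import ctrl, vision
import cv2,numpy as np
s=ctrl.observe(); print({k:np.round(v,3).tolist() for k,v in s.items()})
for n in ["scene","side","wrist"]:
    p=vision.camera_params(n); print(n,{k:np.round(v,4).tolist() if not isinstance(v,(str,dict)) else v for k,v in p.items()})
    im=vision.grab_frame(n); cv2.imwrite(f"pics/{n}0.png",im[:,:,::-1])
E
```

```text
pics
{'t': 0.0, 'joint_pos': [-1.342, 0.616, -0.013, 1.425, 0.008, 1.103, -0.04], 'dq': [0.001, -0.002, 0.0, 0.002, 0.0, -0.001, -0.0], 'joint_efforts': [-0.0, -45.894, 0.209, -16.575, -0.061, 0.02, 0.0], 'eef_pos': [0.164, 0.628, 0.218], 'orientation': [[-0.968, 0.252, -0.001], [0.252, 0.968, -0.002], [-0.0, -0.002, -1.0]], 'wrist_force': [-0.391, -0.051, 0.12], 'torque': [-0.057, -0.048, 0.026], 'finger_gap': 0.999}
scene {'K': [[445.4809, 0.0, 315.3925], [0.0, 445.4809, 204.0067], [0.0, 0.0, 1.0]], 'eye': [1.2261, 0.6348, 1.1709], 'attitude': [[-0.6558, 0.5606, -0.5056], [0.7547, 0.5031, -0.4211], [0.0182, -0.6577, -0.753]]}
side {'K': [[454.4491, 0.0, 318.4258], [0.0, 454.4491, 195.9062], [0.0, 0.0, 1.0]], 'eye': [-0.2126, -0.6519, 0.7103], 'attitude': [[0.6783, -0.3951, 0.6195], [-0.7347, -0.3509, 0.5806], [-0.012, -0.849, -0.5283]]}
wrist {'K': [[309.7069, 0.0, 319.9856], [0.0, 309.7069, 197.2796], [0.0, 0.0, 1.0]], 'eye': [0.0922, 0.6472, 0.3842], 'attitude': [[0.2529, 0.9321, 0.2592], [0.9675, -0.2429, -0.0705], [-0.0028, 0.2686, -0.9633]]}
```

View pics/scene0.png

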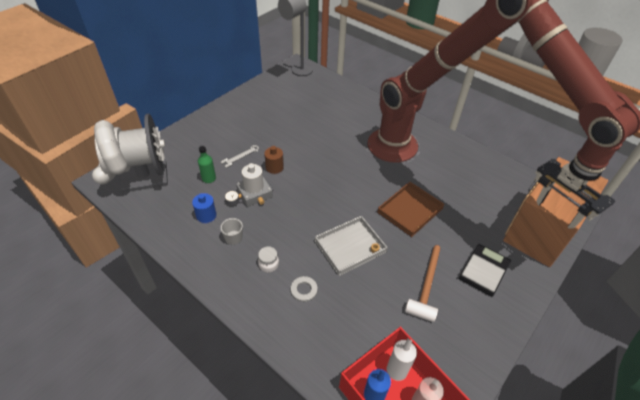

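View pics/side0.png

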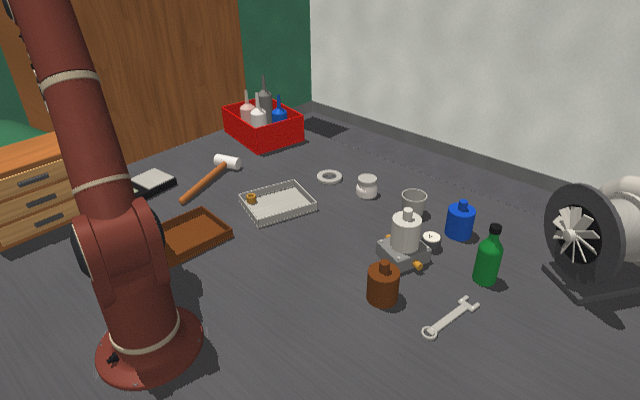

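View pics/wrist0.png

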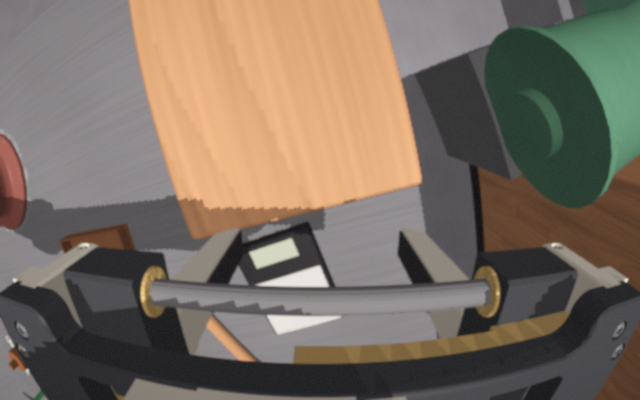

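The target cap is the grey one on the block (scene 252,180; side 406,235). The brown one (scene 274,158) and the blue one (204,207) are look-alikes. The tray is the pale steel one (scene 350,245) with the bush in its corner; the brown one (410,208) is a look-alike. I'll confirm this in enlarged crops and measure.

```bash
cat > h.py <<'E'
import numpy as np,cv2
from station import ctrl,vision,job,nets
def ray(n,u,v,p=None):
    p=p or vision.camera_params(n);K=np.array(p["K"]);R=np.array(p["attitude"])
    x=(u-K[0,2])/K[0,0];y=(v-K[1,2])/K[1,1]
    if n=="wrist":
        r=np.hypot(x,y);d=np.array([np.sin(r)*x/r,np.sin(r)*y/r,np.cos(r)]) if r>0 else np.array([0,0,1.])
    else: d=np.array([x,y,1.])
    d=R@d;return np.array(p["eye"]),d/np.linalg.norm(d)
def plane(n,u,v,z,p=None):
    e,d=ray(n,u,v,p);return e+d*(z-e[2])/d[2]
def proj(n,P,p=None):
    p=p or vision.camera_params(n);K=np.array(p["K"]);R=np.array(p["attitude"])
    c=R.T@(np.array(P)-np.array(p["eye"]))
    if n=="wrist":
        r=np.hypot(c[0],c[1]);t=np.arctan2(r,c[2]);q=c[:2]/r*t
    else:q=c[:2]/c[2]
    return np.array([K[0,0]*q[0]+K[0,2],K[1,1]*q[1]+K[1,2]])
def tri(rays):
    A=np.zeros((3,3));b=np.zeros(3)
    for e,d in rays:
        M=np.eye(3)-np.outer(d,d);A+=M;b+=M@e
    x=np.linalg.solve(A,b);return x,[np.linalg.norm((np.eye(3)-np.outer(d,d))@(x-e)) for e,d in rays]
E
python3 - <<'E'
from h import *
for n,cs in dict(scene=[(205,140,90,80),(305,205,90,80)],side=[(350,190,110,90),(225,165,110,75)]).items():
    im=cv2.imread(f"pics/{n}0.png")
    t=[cv2.resize(im[y:y+h,x:x+w],(390,300),interpolation=cv2.INTER_CUBIC) for x,y,w,h in cs]
    cv2.imwrite(f"pics/crop_{n}.png",np.hstack(t))
for n in ["scene","side"]:
    p=vision.camera_params(n)
    for q in ["cap","tray","regulator","lock_ring","bush","grease_jar","parts_cup","oil_bottle"]:
        for r in nets.look_for(n,q)[:4]:
            print(n,q,round(r["score"],2),np.round(np.array(p["attitude"])@r["centre"]+p["eye"],3))
E
```

```text
scene cap 0.69 [ 0.415 -0.241  0.063]
scene cap 0.62 [ 0.562 -0.199  0.104]
scene cap 0.55 [ 0.733 -0.243  0.068]
scene tray 0.68 [ 0.236  0.244 -0.001]
scene regulator 0.61 [ 0.586 -0.196  0.034]
scene regulator 0.57 [ 0.509  0.18  -0.005]
scene regulator 0.54 [0.733 0.044 0.05 ]
scene bush 0.42 [0.467 0.25  0.022]
scene grease_jar 0.61 [0.733 0.043 0.055]
scene grease_jar 0.44 [ 0.587 -0.195  0.032]
scene parts_cup 0.63 [ 0.724 -0.129  0.036]
scene parts_cup 0.19 [ 0.562 -0.195  0.105]
scene oil_bottle 0.65 [ 0.617 -0.375  0.075]
side cap 0.95 [ 0.705 -0.268  0.058]
side cap 0.92 [ 0.389 -0.265  0.066]
side cap 0.4 [0.51  0.182 0.008]
side cap 0.18 [0.493 0.437 0.029]
side tray 0.75 [0.262 0.24  0.007]
side tray 0.56 [0.507 0.186 0.003]
side regulator 0.56 [ 0.528 -0.243  0.033]
side grease_jar 0.72 [0.712 0.02  0.039]
side parts_cup 0.81 [ 0.727 -0.126  0.047]
side oil_bottle 0.6 [ 0.591 -0.394  0.079]
```

View pics/crop_scene.png

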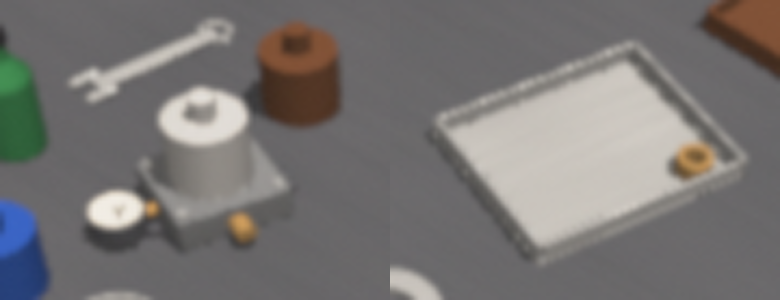

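View pics/crop_side.png

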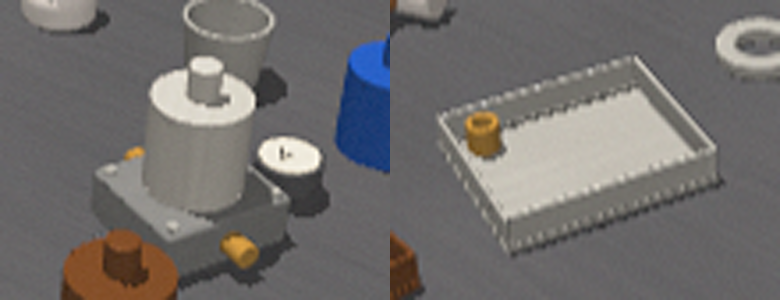

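```bash
python3 - <<'E'
from h import *
x,e=tri([ray("scene",251.6,165.9),ray("side",408.1,209.8)]);print("grip top",x.round(4),np.round(e,4))
print(plane("scene",251.6,165.9,.141).round(4),plane("side",408.1,209.8,.141).round(4))
sc=[(315.8,239.1),(360.4,217),(386.5,247.7),(338.9,270.3)]
sd=[(239.1,194.5),(293.3,180),(316.7,203),(258.9,220.5)]
for n,L in (("scene",sc),("side",sd)):
    P=np.array([plane(n,*c,.028) for c in L]);print(n,P.round(3).tolist(),"ctr",P.mean(0).round(4),[round(float(np.linalg.norm(P[i]-P[(i+1)%4])),3) for i in range(4)], [round(float(np.degrees(np.arctan2(*(P[(i+1)%4]-P[i])[1::-1]))),1) for i in range(4)])
for n,L in (("scene",[(205+138/4.333,140+172/3.75),(205+185/4.333,140+226/3.75),(205+290/4.333,140+185/3.75)]),("side",[(350+95/3.545,190+178/3.333),(350+170/3.545,190+236/3.333),(350+287/3.545,190+197/3.333)])):
    P=np.array([plane(n,*c,.04) for c in L]);print(n,"block",P.round(3).tolist(),"ctr",((P[0]+P[2])/2).round(4),[round(float(np.linalg.norm(P[i]-P[i+1])),3) for i in range(2)], [round(float(np.degrees(np.arctan2(*(P[(i+1)%4]-P[i])[1::-1]))),1) for i in range(2)])
print("gauge",plane("scene",205+117/4.333,140+208/3.75,.036),plane("side",350+290/3.545,190+155/3.333,.036))
E
```

```text
grip top [ 0.5481 -0.2131  0.1375] [0.0025 0.0025]
[ 0.5493 -0.2078  0.141 ] [ 0.5458 -0.2172  0.141 ]
scene [[0.57, 0.094, 0.028], [0.402, 0.145, 0.028], [0.447, 0.282, 0.028], [0.612, 0.223, 0.028]] ctr [0.5078 0.186  0.028 ] [0.176, 0.144, 0.175, 0.135] [163.2, 71.8, -19.8, -108.0]
side [[0.442, 0.273, 0.028], [0.604, 0.216, 0.028], [0.557, 0.076, 0.028], [0.394, 0.132, 0.028]] ctr [0.4994 0.1745 0.028 ] [0.172, 0.148, 0.172, 0.149] [-19.4, -108.5, 161.1, 71.3]
scene block [[0.586, -0.256, 0.04], [0.607, -0.179, 0.04], [0.516, -0.154, 0.04]] ctr [ 0.5513 -0.205   0.04  ] [0.08, 0.094] [74.7, 164.4]
side block [[0.509, -0.165, 0.04], [0.489, -0.238, 0.04], [0.575, -0.272, 0.04]] ctr [ 0.542  -0.2182  0.04  ] [0.076, 0.093] [-104.9, -21.1]
gauge [ 0.62566122 -0.23796685  0.036     ] [ 0.62438477 -0.24537844  0.036     ]
```

Request:
send_rows([
  [-60,-40,-30],
  [-100,-85,-50],
  [-145,-130,-50],
  [-190,-170,-50],
  [-240,-210,-50],
  [-290,-250,-50],
  [-335,-294,-50],
  [-372,-294,-50],
], grip=[0,0,0,0,0,0,0,0], twist=[0.1,0.28,0.46,0.64,0.82,0.97,0.97,0.97])

```text
t: 1.95
eef_pos: [0.4504, 0.2477, 0.2695]
orientation: [[-0.337, 0.942, 0.0], [0.942, 0.337, 0.0], [0.0, 0.0, -1.0]]
wrist_force: [0.6, 1.1, -0.5]
finger_gap: 0.999
```

```bash
python3 - <<'E'
from h import *
s=ctrl.observe(); print({k:np.round(v,3).tolist() for k,v in s.items()})
import pickle
p=vision.camera_params("wrist");im=vision.grab_frame("wrist");cv2.imwrite("pics/w1.png",im[:,:,::-1]);pickle.dump(p,open("w1.pkl","wb"))
E
```

```text
{'t': 1.95, 'joint_pos': [-0.776, 0.363, 0.325, 1.742, -0.131, 1.057, -0.062], 'dq': [0.706, 0.383, 0.063, -0.57, -0.165, 0.184, 0.825], 'joint_efforts': [-1.161, -35.883, 3.352, -14.177, 0.27, 0.092, -0.513], 'eef_pos': [0.45, 0.248, 0.269], 'orientation': [[-0.337, 0.942, 0.0], [0.942, 0.337, 0.0], [0.0, 0.0, -1.0]], 'wrist_force': [0.57, 1.071, -0.517], 'torque': [0.025, -0.008, -0.007], 'finger_gap': 0.999}
```

View pics/w1.png

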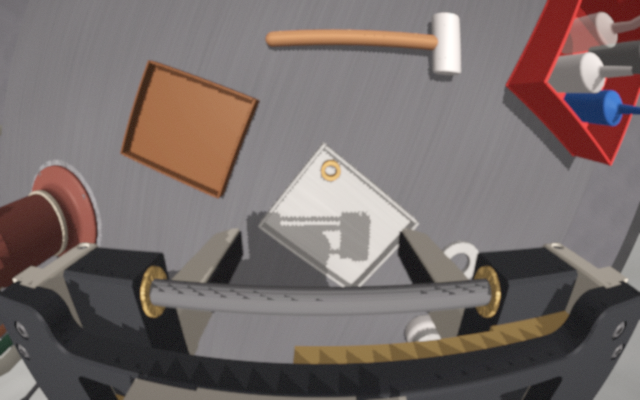

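Wrist view: the steel tray has corners near (324,144), (260,223), (417,222) and (350,288). The bush is at (330,170) and the brown look-alike tray at (190,128).

```bash
python3 - <<'E'
from h import *
import pickle
p=pickle.load(open("w1.pkl","rb"))
L=[(324,144),(260,223),(350,288),(417,222)]
P=np.array([plane("wrist",*c,.028,p) for c in L]);print(P.round(3).tolist(),"ctr",((P[1]+P[3])/2).round(4),((P[0]+P[2])/2).round(4),[round(float(np.linalg.norm(P[i]-P[(i+1)%4])),3) for i in range(4)], [round(float(np.degrees(np.arctan2(*(P[(i+1)%4]-P[i])[1::-1]))),1) for i in range(4)])
print("bush",plane("wrist",330,170,.026,p))
im=cv2.imread("pics/w1.png")
cv2.imwrite("pics/w1c.png",cv2.resize(im[130:300,240:440],(800,600*170*4//600*1) if 0 else (800,600),interpolation=cv2.INTER_CUBIC))
E
```

```text
[[0.445, 0.281, 0.028], [0.397, 0.146, 0.028], [0.556, 0.089, 0.028], [0.609, 0.223, 0.028]] ctr [0.5029 0.1843 0.028 ] [0.5005 0.1849 0.028 ] [0.143, 0.17, 0.144, 0.175] [-109.6, -19.6, 68.5, 160.5]
bush [0.46416728 0.25024859 0.026     ]
```

View pics/w1c.png

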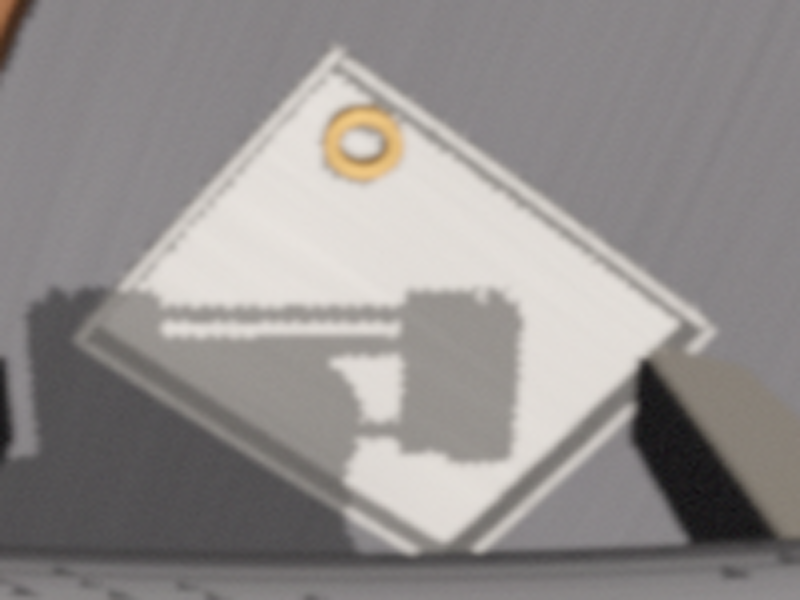

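Request:
send_rows([
  [-60,-8,0],
  [-120,-16,0],
  [-180,-25,0],
  [-240,-33,0],
  [-300,-41,0],
  [-360,-50,0],
  [-420,-58,0],
  [-468,-64,0],
], grip=[0,0,0,0,0,0,0,0], twist=[0.1,0.2,0.3,0.4,0.5,0.6,0.7,0.712])

```text
t: 3.0
eef_pos: [0.5485, -0.2135, 0.2688]
orientation: [[0.36, 0.933, 0.0], [0.933, -0.36, -0.001], [-0.001, 0.001, -1.0]]
wrist_force: [0.5, 0.9, 0.4]
finger_gap: 1.001
```

```bash
python3 - <<'E'
from h import *
s=ctrl.observe(); print({k:np.round(v,3).tolist() for k,v in s.items()})
import pickle
p=vision.camera_params("wrist");im=vision.grab_frame("wrist");cv2.imwrite("pics/w2.png",im[:,:,::-1]);pickle.dump(p,open("w2.pkl","wb"))
s=ctrl.observe(); print({k:np.round(v,3).tolist() for k,v in s.items() if k in("dq","eef_pos","orientation")})
E
```

```text
{'t': 3.0, 'joint_pos': [-0.018, 0.522, 0.577, 1.547, -0.3, 1.162, 0.25], 'dq': [0.712, 0.349, -0.042, -0.577, -0.158, 0.272, 0.534], 'joint_efforts': [-1.437, -40.557, 6.144, -15.05, 0.171, -0.119, -0.403], 'eef_pos': [0.549, -0.214, 0.269], 'orientation': [[0.36, 0.933, 0.0], [0.933, -0.36, -0.001], [-0.001, 0.001, -1.0]], 'wrist_force': [0.523, 0.887, 0.385], 'torque': [-0.081, 0.04, -0.005], 'finger_gap': 1.001}
{'dq': [-0.052, -0.051, 0.013, 0.083, 0.037, -0.009, -0.094], 'eef_pos': [0.548, -0.222, 0.269], 'orientation': [[0.368, 0.93, 0.001], [0.93, -0.368, -0.009], [-0.008, 0.004, -1.0]]}
```

View pics/w2.png

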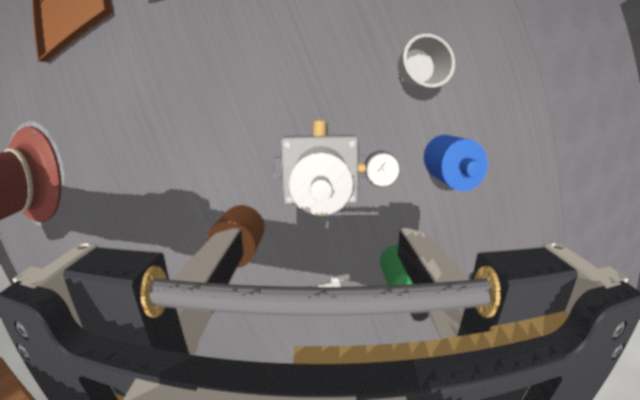

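The cap's grip top is at (321,187) on the grey block, with the gauge at (382,169). I'll take a settled picture and enlarge it.

```bash
python3 - <<'E'
from h import *
import pickle
p=vision.camera_params("wrist");im=vision.grab_frame("wrist");cv2.imwrite("pics/w3.png",im[:,:,::-1]);pickle.dump(p,open("w3.pkl","wb"))
s=ctrl.observe(); print({k:np.round(v,3).tolist() for k,v in s.items()})
cv2.imwrite("pics/w3c.png",cv2.resize(im[110:230,260:420,::-1],(800,600),interpolation=cv2.INTER_CUBIC))
E
```

```text
{'t': 3.1, 'joint_pos': [-0.015, 0.523, 0.582, 1.547, -0.298, 1.16, 0.249], 'dq': [-0.068, -0.031, -0.066, 0.047, -0.029, 0.025, -0.03], 'joint_efforts': [-0.15, -37.183, 4.91, -16.728, -0.131, -0.087, 0.153], 'eef_pos': [0.547, -0.218, 0.269], 'orientation': [[0.367, 0.93, -0.0], [0.93, -0.367, -0.006], [-0.005, 0.002, -1.0]], 'wrist_force': [-0.542, -0.059, -0.037], 'torque': [-0.087, 0.195, -0.034], 'finger_gap': 1.001}
```

View pics/w3c.png

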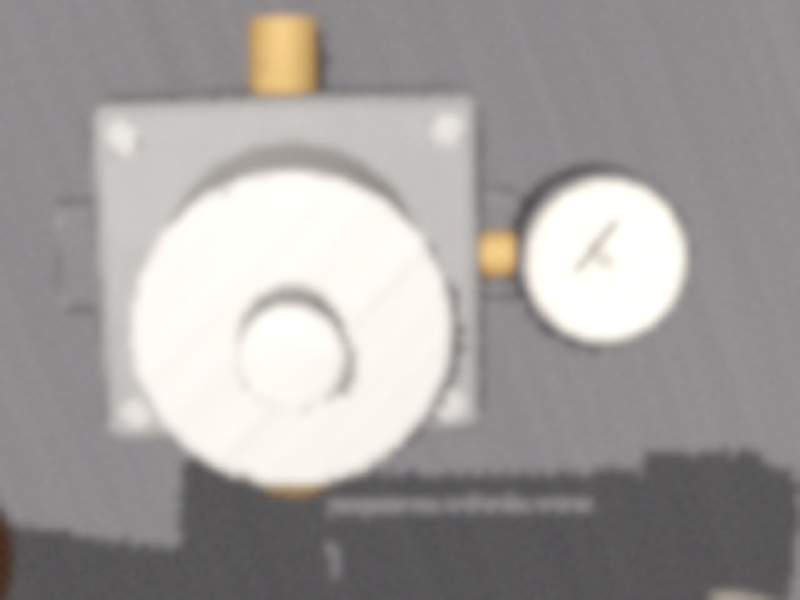

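```bash
python3 - <<'E'
from h import *
import pickle
p=pickle.load(open("w3.pkl","rb"))
g=(318.3,181.2)
print(plane("wrist",*g,.141,p),plane("wrist",318.5,175.6,.115,p),"gauge",plane("wrist",381,162,.036,p))
c=[(95,105),(475,97),(475,425),(112,432)]
P=np.array([plane("wrist",260+a/5,110+b/5,.04,p) for a,b in c]);print(P.round(4).tolist(),P.mean(0))
x,e=tri([ray("wrist",*g,p),ray("scene",251.6,165.9),ray("side",408.1,209.8)]);print(x,e)
print(p["eye"])
E
```

```text
[ 0.550009   -0.21474063  0.141     ] [ 0.55023807 -0.21476686  0.115     ] gauge [ 0.62774548 -0.24344219  0.036     ]
[[0.5193, -0.1566, 0.04], [0.61, -0.1905, 0.04], [0.5798, -0.2719, 0.04], [0.4894, -0.2379, 0.04]] [ 0.54961122 -0.21424304  0.04      ]
[ 0.54864317 -0.21390304  0.13754493] [np.float64(0.0018937626007451847), np.float64(0.0034459832914867775), np.float64(0.0015784550227303782)]
[ 0.57500189 -0.15161851  0.43484849]
```

Request:
send_rows([
  [-2,4,50],
  [-2,4,100],
  [-2,4,109],
  [-2,4,109],
], grip=[0,0,0,0], twist=[0,0,0,0])

```text
t: 3.6
eef_pos: [0.5519, -0.2141, 0.1604]
orientation: [[0.357, 0.934, 0.001], [0.934, -0.357, -0.0], [0.0, 0.001, -1.0]]
wrist_force: [-0.1, -0.8, 0.0]
finger_gap: 1.002
```

```bash
python3 - <<'E'
from h import *
import pickle
p=vision.camera_params("wrist");im=vision.grab_frame("wrist");cv2.imwrite("pics/w4.png",im[:,:,::-1]);pickle.dump(p,open("w4.pkl","wb"))
s=ctrl.observe(); print({k:np.round(v,4).tolist() for k,v in s.items()})
cv2.imwrite("pics/w4c.png",cv2.resize(im[120:270,220:420,::-1],(800,600),interpolation=cv2.INTER_CUBIC))
E
```

```text
{'t': 3.65, 'joint_pos': [0.0167, 0.631, 0.5223, 1.6822, -0.3771, 0.9269, 0.319], 'dq': [0.0011, -0.0167, 0.0111, -0.0125, -0.0013, -0.0048, 0.0014], 'joint_efforts': [-0.1535, -40.1723, 5.4382, -13.3331, -0.0557, 0.0664, 0.0008], 'eef_pos': [0.5525, -0.2147, 0.1614], 'orientation': [[0.3572, 0.934, 0.0028], [0.934, -0.3572, -0.0012], [-0.0001, 0.0031, -1.0]], 'wrist_force': [-0.3146, 0.0033, 0.976], 'torque': [-0.128, 0.0549, -0.0084], 'finger_gap': 0.9998}
```

View pics/w4c.png

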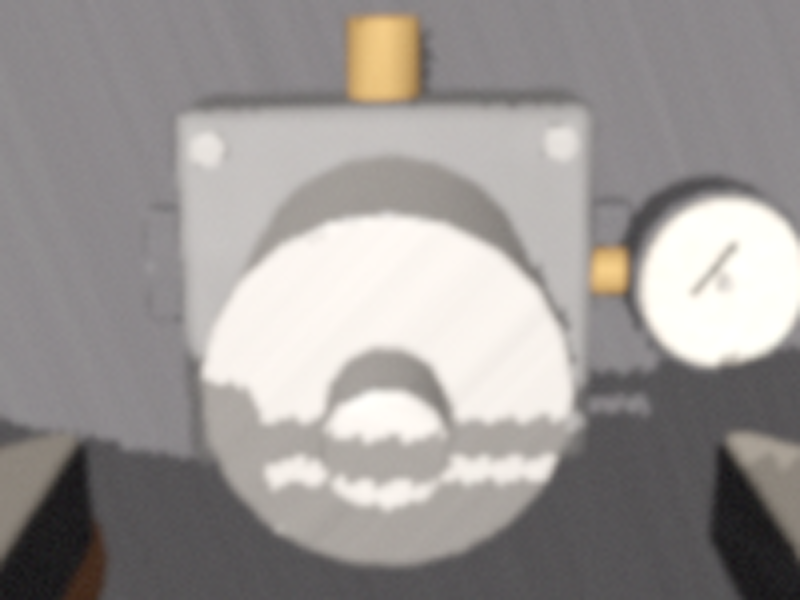

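```bash
python3 - <<'E'
from h import *
import pickle
p=pickle.load(open("w3.pkl","rb"));q=pickle.load(open("w4.pkl","rb"))
print(plane("wrist",316.5,231.7,.141,q),plane("wrist",317,217.5,.115,q),plane("wrist",220+720/4,120+280/4,.036,q))
print(tri([ray("wrist",318.3,181.2,p),ray("wrist",316.5,231.7,q)]))
for z in (.141,.104,.071): print(proj("wrist",[0.55,-0.2145,z],q))
E
```

```text
[ 0.54994159 -0.2141462   0.141     ] [ 0.55030726 -0.21359177  0.115     ] [ 0.6268135  -0.24214618  0.036     ]
(array([ 0.54961422, -0.21533239,  0.13796729]), [np.float64(0.00014929265336737792), np.float64(0.00014929265336731571)])
[316.78222711 232.14356014]
[317.15620772 213.91559871]
[317.41009799 201.69765629]
```

Request:
send_rows([
  [0,-2.5,20],
  [0,-2.5,41],
  [0,-2.5,41],
  [0,-2.5,41],
  [0,-2.5,41],
  [0,-2.5,41],
  [0,-2.5,41],
  [0,-2.5,41],
], grip=[0,0,0,150,255,255,255,255], twist=[0,0,0,0,0,0,0,0], grip_force=25)

```text
t: 4.65
eef_pos: [0.5489, -0.2136, 0.1187]
orientation: [[0.358, 0.934, -0.0], [0.934, -0.358, -0.0], [-0.0, -0.0, -1.0]]
wrist_force: [-0.2, -0.7, -0.2]
finger_gap: 0.51
```

Request:
send_rows([
  [0,0,0],
  [0,0,0],
  [0,0,0],
  [0,0,0],
  [0,0,0],
], grip=[255,255,255,255,255], twist=[0,0,0,0,0])

```text
t: 5.28
eef_pos: [0.5489, -0.2136, 0.1186]
orientation: [[0.358, 0.934, -0.0], [0.934, -0.358, -0.0], [-0.0, -0.0, -1.0]]
wrist_force: [0.5, 0.5, -1.7]
finger_gap: 0.229
```

Request:
send_rows([
  [0,0,-15],
  [0,0,-40],
  [0,0,-70],
  [0,0,-100],
  [0,0,-100],
], grip=[255,255,255,255,255], twist=[0,0,0,0,0])

```text
t: 5.9
eef_pos: [0.5503, -0.2149, 0.222]
orientation: [[0.358, 0.934, 0.006], [0.934, -0.358, -0.003], [-0.0, 0.007, -1.0]]
wrist_force: [-0.5, -0.2, -0.9]
finger_gap: 0.228
```

```bash
python3 - <<'E'
from h import *
im=vision.grab_frame("side");cv2.imwrite("pics/s5.png",im[:,:,::-1])
im2=vision.grab_frame("wrist")
cv2.imwrite("pics/s5c.png",np.hstack([cv2.resize(im[130:300,330:470,::-1],(400,480)),cv2.resize(im2[100:340,220:420,::-1],(400,480))]))
s=ctrl.observe(); print({k:np.round(v,4).tolist() for k,v in s.items()})
E
```

```text
{'t': 6.0, 'joint_pos': [-0.0061, 0.5668, 0.5567, 1.6208, -0.3334, 1.0505, 0.282], 'dq': [0.0021, 0.0243, -0.0115, 0.0237, -0.0017, -0.0021, -0.0001], 'joint_efforts': [0.1433, -41.356, 5.9228, -16.0237, -0.0396, 0.0034, -0.0033], 'eef_pos': [0.5486, -0.2134, 0.2187], 'orientation': [[0.3579, 0.9338, -0.0001], [0.9338, -0.3579, 0.0004], [0.0003, -0.0002, -1.0]], 'wrist_force': [0.2941, 0.2702, -0.4635], 'torque': [-0.0215, 0.1222, -0.0111], 'finger_gap': 0.2339}
```

View pics/s5c.png

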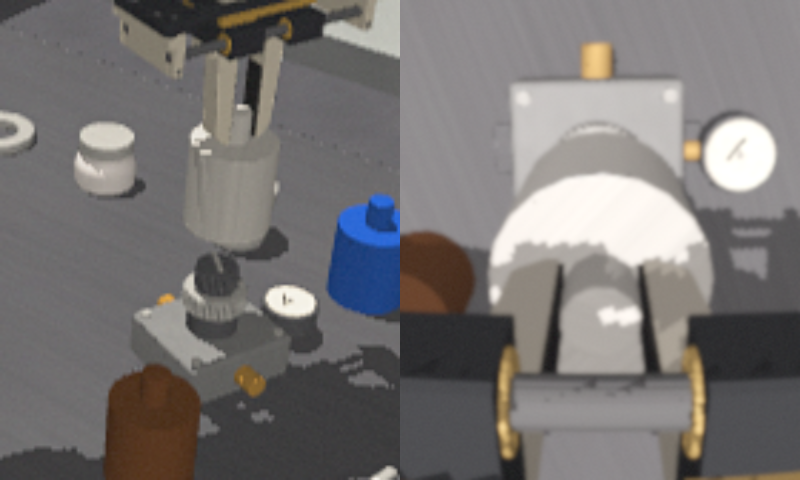

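Request:
send_rows([
  [20,-10,0],
  [65,-32,0],
  [115,-58,0],
  [170,-85,0],
  [225,-113,0],
  [280,-140,0],
  [325,-163,0],
  [349,-175,0],
], grip=[255,255,255,255,255,255,255,255], twist=[0,0,0,0,0,0,0,0])

```text
t: 7.0
eef_pos: [0.5084, 0.1788, 0.2169]
orientation: [[0.353, 0.936, -0.004], [0.936, -0.353, 0.0], [-0.001, -0.004, -1.0]]
wrist_force: [-0.2, 0.7, -0.3]
finger_gap: 0.228
```

Request:
send_rows([
  [0,0,10],
  [0,0,35],
  [0,0,65],
  [0,0,95],
  [0,0,115],
  [0,0,120],
], grip=[255,255,255,255,255,255], twist=[0,0,0,0,0,0])

```text
t: 7.75
eef_pos: [0.5091, 0.1721, 0.0966]
orientation: [[0.361, 0.933, -0.004], [0.933, -0.361, -0.003], [-0.004, -0.003, -1.0]]
wrist_force: [0.6, 0.2, -1.4]
finger_gap: 0.231
```

```bash
python3 - <<'E'
from h import *
im=vision.grab_frame("side")
im2=vision.grab_frame("scene")
cv2.imwrite("pics/s6c.png",np.hstack([cv2.resize(im[90:250,210:350,::-1],(400,457)),cv2.resize(im2[150:310,290:430,::-1],(400,457))]))
s=ctrl.observe(); print({k:np.round(v,4).tolist() for k,v in s.items()})
E
```

```text
{'t': 7.85, 'joint_pos': [-0.6708, 0.6421, 0.4719, 1.8905, -0.4281, 0.7119, -0.3179], 'dq': [-0.0129, -0.0217, 0.0063, -0.0238, -0.0002, 0.0067, -0.0038], 'joint_efforts': [0.1162, -39.0155, 5.1288, -10.9961, -0.0486, -0.0316, 0.0169], 'eef_pos': [0.5101, 0.1731, 0.098], 'orientation': [[0.36, 0.933, -0.0015], [0.933, -0.36, -0.0016], [-0.002, -0.0008, -1.0]], 'wrist_force': [-1.1252, -0.4473, -0.2467], 'torque': [-0.0274, 0.1337, 0.0137], 'finger_gap': 0.2267}
```

View pics/s6c.png

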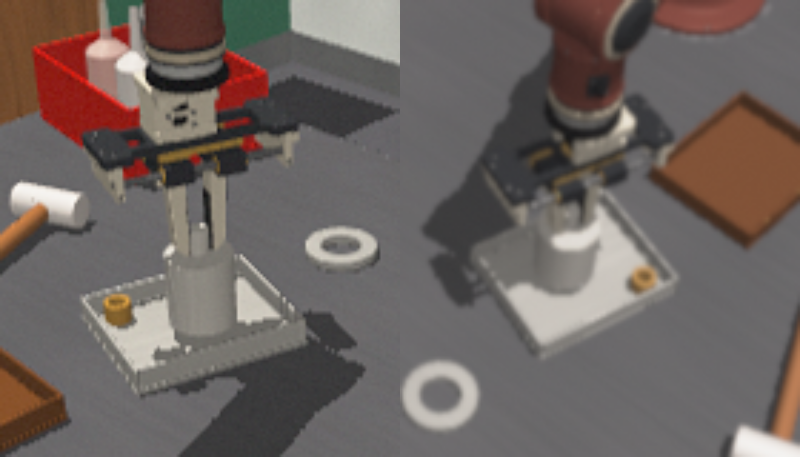

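Request:
send_rows([
  [0,0,4],
  [0,0,8],
  [0,0,11],
  [0,0,13],
  [0,0,14],
  [0,0,14.5],
], grip=[255,255,255,255,255,255], twist=[0,0,0,0,0,0])

```text
t: 8.6
eef_pos: [0.5104, 0.1749, 0.0841]
orientation: [[0.358, 0.934, 0.0], [0.934, -0.358, -0.0], [-0.0, 0.0, -1.0]]
wrist_force: [0.0, 0.2, -0.5]
finger_gap: 0.232
```

Request:
send_rows([
  [0,0,0.5],
  [0,0,1],
  [0,0,1.5],
  [0,0,1.5],
], grip=[255,255,255,255], twist=[0,0,0,0])

```text
t: 9.1
eef_pos: [0.5104, 0.1749, 0.0826]
orientation: [[0.358, 0.934, -0.0], [0.934, -0.358, -0.0], [-0.0, -0.0, -1.0]]
wrist_force: [-0.3, 1.2, -0.8]
finger_gap: 0.231
```

Request:
send_rows([
  [0,0,0.5],
  [0,0,1],
  [0,0,1],
  [0,0,1],
], grip=[255,255,255,255], twist=[0,0,0,0])

```text
t: 9.6
eef_pos: [0.5106, 0.1748, 0.0825]
orientation: [[0.358, 0.934, 0.0], [0.934, -0.358, 0.001], [0.001, 0.0, -1.0]]
wrist_force: [-0.9, -0.2, 5.3]
finger_gap: 0.23
```

Request:
send_rows([
  [0,0,-0.8],
  [0,0,-0.8],
  [0,0,-0.8],
  [0,0,-0.8],
  [0,0,-0.8],
  [0,0,-0.8],
  [0,0,-0.8],
  [0,0,-0.8],
], grip=[255,255,150,0,0,0,0,0], twist=[0,0,0,0,0,0,0,0])

```text
t: 10.6
eef_pos: [0.5104, 0.1749, 0.0824]
orientation: [[0.358, 0.934, -0.0], [0.934, -0.358, -0.0], [-0.0, -0.0, -1.0]]
wrist_force: [0.2, 0.4, -0.0]
finger_gap: 0.826
```

Released; now going up and back over the regulator.

Request:
send_rows([
  [0,0,-20],
  [0,0,-60],
  [0,0,-110],
  [0,0,-140],
  [0,0,-140],
], grip=[0,0,0,0,0], twist=[0,0,0,0,0])

```text
t: 11.22
eef_pos: [0.5119, 0.175, 0.2247]
orientation: [[0.358, 0.934, 0.005], [0.934, -0.358, 0.002], [0.004, 0.004, -1.0]]
wrist_force: [0.1, -0.2, -0.8]
finger_gap: 0.997
```

```bash
python3 - <<'E'
from h import *
im=vision.grab_frame("side")
im2=vision.grab_frame("scene")
cv2.imwrite("pics/s7c.png",np.hstack([cv2.resize(im[90:250,210:350,::-1],(400,457)),cv2.resize(im2[150:310,290:430,::-1],(400,457))]))
s=ctrl.observe(); print({k:np.round(v,4).tolist() for k,v in s.items()})
E
```

```text
{'t': 11.325, 'joint_pos': [-0.7489, 0.4875, 0.5745, 1.7539, -0.309, 0.9928, -0.4221], 'dq': [0.0034, 0.0217, -0.0084, 0.0175, 0.0015, 0.0015, -0.0008], 'joint_efforts': [0.1124, -36.6246, 5.181, -15.3857, -0.0456, -0.0457, -0.0026], 'eef_pos': [0.5097, 0.1749, 0.2217], 'orientation': [[0.3576, 0.9339, -0.0014], [0.9339, -0.3576, -0.0001], [-0.0006, -0.0013, -1.0]], 'wrist_force': [0.0363, 0.1778, 0.5236], 'torque': [-0.1, 0.0851, -0.0113], 'finger_gap': 1.0015}
```

View pics/s7c.png

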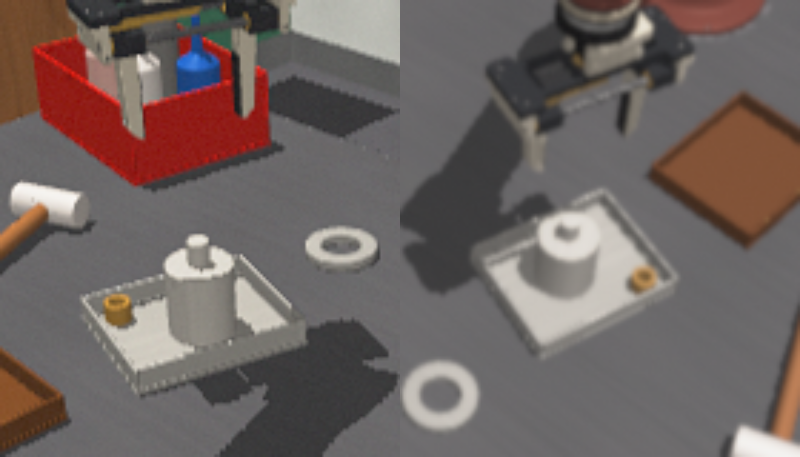

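Request:
send_rows([
  [-30,15,0],
  [-85,43,0],
  [-140,71,0],
  [-195,98,0],
  [-250,126,0],
  [-305,154,0],
  [-349,176,0],
  [-349,176,0],
], grip=[0,0,0,0,0,0,0,0], twist=[0,0,0,0,0,0,0,0])

```text
t: 12.32
eef_pos: [0.5474, -0.2195, 0.2205]
orientation: [[0.366, 0.93, -0.004], [0.93, -0.366, -0.003], [-0.004, -0.003, -1.0]]
wrist_force: [-1.0, 0.2, -0.1]
finger_gap: 1.0
```

```bash
python3 - <<'E'
from h import *
import pickle
vision.grab_frame("scene")
p=vision.camera_params("wrist");im=vision.grab_frame("wrist");cv2.imwrite("pics/w8.png",im[:,:,::-1]);pickle.dump(p,open("w8.pkl","wb"))
s=ctrl.observe(); print({k:np.round(v,4).tolist() for k,v in s.items()})
cv2.imwrite("pics/w8c.png",cv2.resize(im[120:240,240:400,::-1],(800,600),interpolation=cv2.INTER_CUBIC))
E
```

```text
{'t': 12.425, 'joint_pos': [-0.0108, 0.5692, 0.5664, 1.6141, -0.3379, 1.0618, 0.285], 'dq': [-0.0408, -0.0175, -0.0247, 0.0, -0.0015, 0.0026, 0.0012], 'joint_efforts': [1.7343, -40.0624, 6.5291, -15.3636, 0.0668, -0.0115, 0.004], 'eef_pos': [0.549, -0.2133, 0.2205], 'orientation': [[0.3586, 0.9335, -0.0034], [0.9335, -0.3586, 0.0022], [0.0008, -0.004, -1.0]], 'wrist_force': [0.2453, 0.3485, 0.4436], 'torque': [-0.0135, 0.0441, -0.0395], 'finger_gap': 1.0016}
```

View pics/w8c.png

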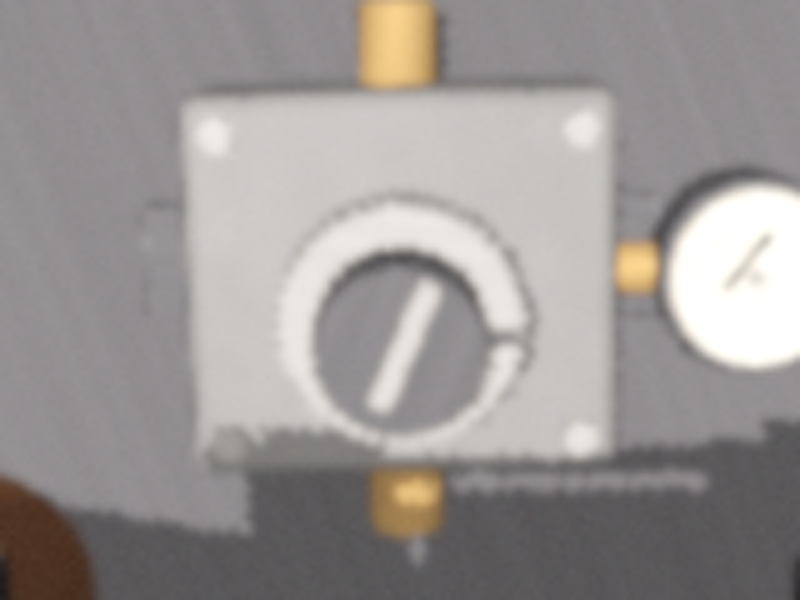

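```bash
python3 - <<'E'
from h import *
import pickle
p=pickle.load(open("w8.pkl","rb"))
print(plane("wrist",320.6,188.4,.104,p),plane("wrist",320.8,184.6,.08,p))
im=cv2.imread("pics/w8c.png")
def circ(c,r,z,col):
    P=[[c[0]+r*np.cos(a),c[1]+r*np.sin(a),z] for a in np.linspace(0,6.283,60)]
    Q=np.array([(proj("wrist",q,p)-[240,120]+.5)*5-.5 for q in P]).astype(int)
    cv2.polylines(im,[Q],True,col,1)
c=(0.550,-0.2142)
circ(c,.026,.08,(0,0,255));circ(c,.017,.104,(255,0,0));circ(c,.017,.08,(0,255,0))
for a,b in((84,0),):
    pass
cv2.imwrite("pics/w8o.png",im)
E
```

```text
[ 0.55038219 -0.21223047  0.104     ] [ 0.54984828 -0.21412964  0.08      ]
```

View pics/w8o.png

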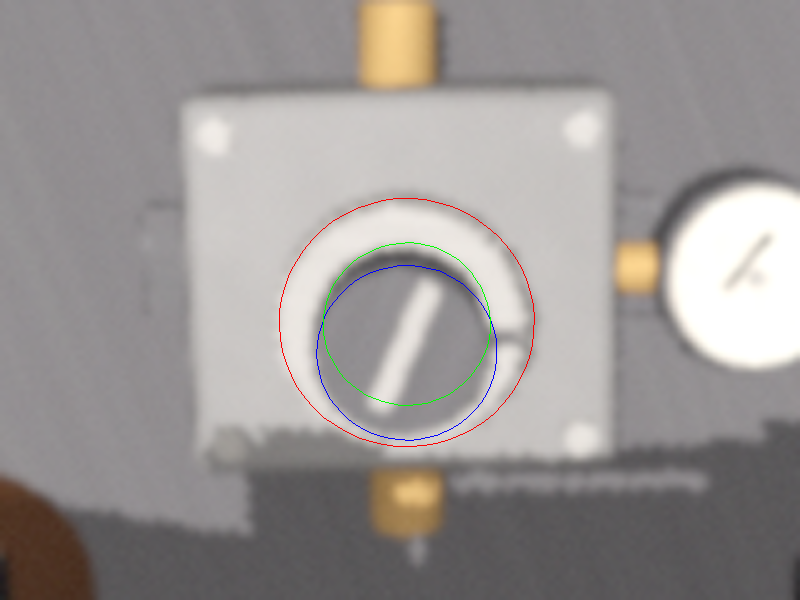

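Request:
send_rows([
  [0,0,40],
  [0,0,80],
  [0,0,120],
  [0,0,150],
  [0,0,167],
  [0,0,167],
], grip=[0,0,0,0,0,0], twist=[0,0,0,0,0,0])

```text
t: 13.18
eef_pos: [0.5494, -0.2122, 0.0543]
orientation: [[0.356, 0.934, -0.002], [0.934, -0.356, 0.002], [0.001, -0.003, -1.0]]
wrist_force: [0.3, -0.1, 0.9]
finger_gap: 1.001
```

```bash
python3 - <<'E'
from h import *
im=vision.grab_frame("side");im2=vision.grab_frame("wrist")
cv2.imwrite("pics/s9c.png",np.hstack([cv2.resize(im[150:290,340:480,::-1],(400,400),interpolation=cv2.INTER_CUBIC),cv2.resize(im2[160:320,240:400,::-1],(400,400),interpolation=cv2.INTER_CUBIC)]))
s=ctrl.observe(); print({k:np.round(v,4).tolist() for k,v in s.items()})
E
```

```text
{'t': 13.275, 'joint_pos': [0.0621, 0.7626, 0.4488, 1.7745, -0.4765, 0.7126, 0.404], 'dq': [0.0045, -0.0145, 0.0099, -0.0083, 0.0001, -0.0011, 0.0042], 'joint_efforts': [-0.195, -43.2318, 5.5735, -10.4995, -0.0424, 0.0738, 0.0011], 'eef_pos': [0.5506, -0.2137, 0.0563], 'orientation': [[0.3571, 0.9341, 0.0014], [0.9341, -0.3571, -0.0005], [0.0001, 0.0015, -1.0]], 'wrist_force': [1.1922, -0.1988, 0.843], 'torque': [-0.0977, 0.076, -0.0174], 'finger_gap': 0.9989}
```

View pics/s9c.png

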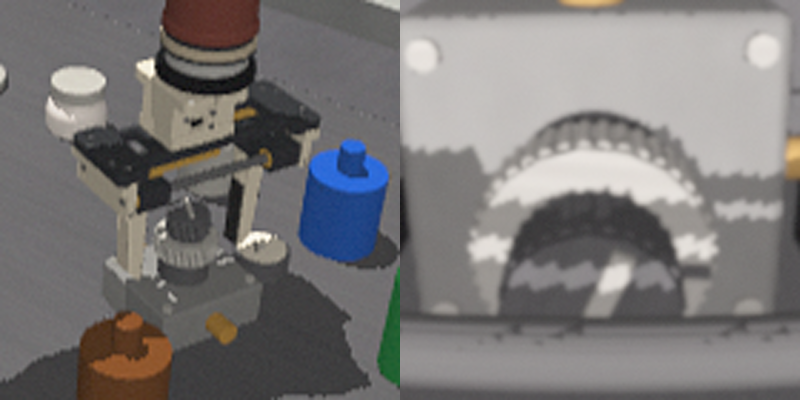

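Request:
send_rows([
  [0,0,2],
  [0,0,2],
  [0,0,2],
  [0,0,2],
  [0,0,2],
  [0,0,2],
  [0,0,2],
  [0,0,2],
], grip=[100,100,100,100,255,255,255,255], twist=[0,0,0,0,0,0,0,0], grip_force=35)

```text
t: 14.28
eef_pos: [0.5484, -0.2134, 0.0533]
orientation: [[0.358, 0.934, -0.003], [0.934, -0.358, 0.002], [0.0, -0.003, -1.0]]
wrist_force: [-5.3, 2.1, 4.7]
finger_gap: 0.55
```

```bash
python3 - <<'E'
from h import *
for i in range(3):
    im2=vision.grab_frame("wrist")
    s=ctrl.observe(); print({k:np.round(v,4).tolist() for k,v in s.items() if k in("t","joint_efforts","eef_pos","wrist_force","torque","finger_gap")})
E
```

```text
{'t': 14.325, 'joint_efforts': [0.0279, -42.5332, 5.5654, -12.9444, -0.5132, -1.5445, -0.0407], 'eef_pos': [0.5483, -0.2134, 0.0533], 'wrist_force': [-5.2337, 1.9603, 4.3796], 'torque': [0.4596, 1.319, 0.1042], 'finger_gap': 0.5495}
{'t': 14.375, 'joint_efforts': [0.0274, -42.5315, 5.565, -12.9445, -0.5132, -1.5446, -0.0407], 'eef_pos': [0.5484, -0.2134, 0.0533], 'wrist_force': [-4.8804, 1.3979, 4.7926], 'torque': [0.3718, 1.2898, -0.0029], 'finger_gap': 0.553}
{'t': 14.425, 'joint_efforts': [0.0278, -42.5311, 5.5652, -12.9449, -0.5132, -1.5446, -0.0406], 'eef_pos': [0.5484, -0.2134, 0.0533], 'wrist_force': [-4.5376, 1.3492, 5.7043], 'torque': [0.3686, 1.2844, 0.0404], 'finger_gap': 0.5524}
```

Request:
send_rows([
  [0,-0.7,-0.5],
  [0,-1.4,-1],
  [0,-1.4,-1],
  [0,-1.4,-1],
  [0,-1.4,-1],
  [0,-1.4,-1],
  [0,-1.4,-1],
  [0,-1.4,-1],
], grip=[255,255,255,255,255,255,255,255], twist=[0,0,0.06,0.12,0.18,0.24,0.3,0.3])

```text
t: 15.42
eef_pos: [0.5484, -0.2135, 0.0535]
orientation: [[0.617, 0.787, -0.001], [0.787, -0.617, -0.001], [-0.001, -0.0, -1.0]]
wrist_force: [-0.6, -0.5, -6.2]
finger_gap: 0.552
```

```bash
cat > o.py <<'E'
from h import *
s=ctrl.observe();R=s["orientation"]
print(round(s["t"],2),"q7",round(s["joint_pos"][6],4),"eff5-7",np.round(s["joint_efforts"][4:],4),"yaw_cw",round(-np.arctan2(R[1][1],R[0][1]),4),"pos",np.round(s["eef_pos"],4),"F",np.round(s["wrist_force"],1),"T",np.round(s["torque"],3),"gap",round(s["finger_gap"],3),"dq7",round(s["dq"][6],4))
E
python3 o.py
```

```text
15.43 q7 0.1812 eff5-7 [-0.2812 -0.2514 -0.0133] yaw_cw 0.6655 pos [ 0.5484 -0.2135  0.0535] F [-0.6 -0.5 -6.2] T [-0.111  0.491 -0.029] gap 0.552 dq7 0.0126
```

```bash
python3 - <<'E'
from h import *
im2=vision.grab_frame("wrist")
cv2.imwrite("pics/w10c.png",cv2.resize(im2[140:300,220:420,::-1],(800,640),interpolation=cv2.INTER_CUBIC)[:600])
E
python3 o.py
```

```text
15.47 q7 0.1815 eff5-7 [-0.2558 -0.1573  0.0415] yaw_cw 0.6651 pos [ 0.5484 -0.2135  0.0535] F [-1.  -1.2 -9. ] T [-0.094  0.518 -0.022] gap 0.55 dq7 0.001
```

View pics/w10c.png

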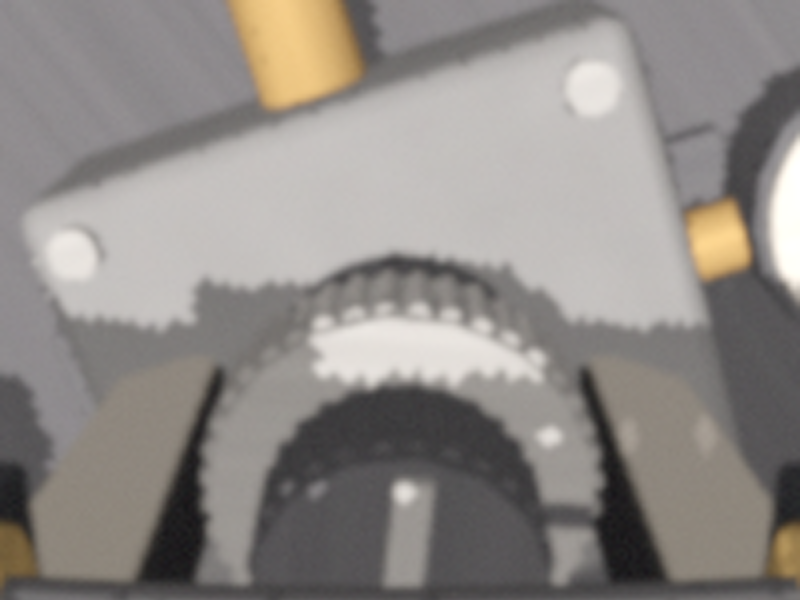

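Request:
send_rows([
  [0,0,1],
  [0,0,1],
  [0,0,1],
], grip=[255,255,255], twist=[0.02,0.04,0.04])

```text
t: 15.85
eef_pos: [0.5484, -0.2135, 0.0534]
orientation: [[0.649, 0.761, -0.0], [0.761, -0.649, 0.0], [-0.0, -0.0, -1.0]]
wrist_force: [-1.5, -0.0, -4.2]
finger_gap: 0.553
```

```bash
python3 o.py
```

```text
15.85 q7 0.1512 eff5-7 [-0.3307 -0.5492  0.0434] yaw_cw 0.7065 pos [ 0.5484 -0.2135  0.0534] F [-1.5 -0.  -4.2] T [ 0.079  0.754 -0.115] gap 0.553 dq7 0.0048
```

Request:
send_rows([
  [0,0,0],
  [0,0,0],
], grip=[255,255], twist=[0.02,0.04])

```text
t: 16.1
eef_pos: [0.5485, -0.2135, 0.0534]
orientation: [[0.679, 0.734, -0.0], [0.734, -0.679, -0.0], [-0.0, -0.0, -1.0]]
wrist_force: [-2.7, 0.5, -4.6]
finger_gap: 0.553
```

```bash
python3 o.py
```

```text
16.1 q7 0.1203 eff5-7 [-0.4253 -0.5625  0.0186] yaw_cw 0.747 pos [ 0.5485 -0.2135  0.0534] F [-2.7  0.5 -4.6] T [0.054 0.67  0.103] gap 0.553 dq7 -0.1224
```

Request:
send_rows([
  [0,0,0],
  [0,0,0],
  [0,0,0],
], grip=[255,255,255], twist=[0.02,0.04,0.04])

```text
t: 16.48
eef_pos: [0.5485, -0.2135, 0.0535]
orientation: [[0.708, 0.706, -0.0], [0.706, -0.708, 0.0], [-0.0, -0.0, -1.0]]
wrist_force: [-2.0, -0.1, -4.3]
finger_gap: 0.552
```

```bash
python3 o.py
```

```text
16.48 q7 0.0902 eff5-7 [-0.3798 -0.5807  0.0415] yaw_cw 0.7868 pos [ 0.5485 -0.2135  0.0535] F [-2.  -0.1 -4.3] T [ 0.093  0.831 -0.076] gap 0.552 dq7 0.0044
```

Request:
send_rows([
  [0,0,0],
  [0,0,0],
  [0,0,0],
], grip=[255,255,255], twist=[0.02,0.04,0.04])

```text
t: 16.85
eef_pos: [0.5485, -0.2135, 0.0534]
orientation: [[0.736, 0.677, -0.0], [0.677, -0.736, -0.0], [-0.0, -0.0, -1.0]]
wrist_force: [-2.6, -0.6, -4.8]
finger_gap: 0.551
```

```bash
python3 o.py
```

```text
16.85 q7 0.0597 eff5-7 [-0.4034 -0.5892  0.0416] yaw_cw 0.8268 pos [ 0.5485 -0.2135  0.0534] F [-2.6 -0.6 -4.8] T [ 0.067  0.783 -0.049] gap 0.551 dq7 0.0046
```

Request:
send_rows([
  [0,0,0],
  [0,0,0],
  [0,0,0],
], grip=[255,255,255], twist=[0.02,0.04,0.04])

```text
t: 17.23
eef_pos: [0.5485, -0.2135, 0.0534]
orientation: [[0.762, 0.647, -0.0], [0.647, -0.762, -0.0], [-0.0, -0.0, -1.0]]
wrist_force: [-2.4, -0.8, -5.0]
finger_gap: 0.553
```

```bash
python3 o.py
```

```text
17.23 q7 0.0291 eff5-7 [-0.4272 -0.589   0.0415] yaw_cw 0.8668 pos [ 0.5485 -0.2135  0.0534] F [-2.4 -0.8 -5. ] T [0.035 0.807 0.004] gap 0.553 dq7 0.0043
```

Request:
send_rows([
  [0,0,0],
  [0,0,0],
  [0,0,0],
], grip=[255,255,255], twist=[0.02,0.04,0.04])

```text
t: 17.6
eef_pos: [0.5485, -0.2135, 0.0534]
orientation: [[0.788, 0.616, -0.0], [0.616, -0.788, -0.0], [-0.0, -0.0, -1.0]]
wrist_force: [-2.8, -0.8, -5.6]
finger_gap: 0.552
```

```bash
python3 o.py
```

```text
17.6 q7 -0.0016 eff5-7 [-0.4495 -0.5809  0.0414] yaw_cw 0.9068 pos [ 0.5485 -0.2135  0.0534] F [-2.8 -0.8 -5.6] T [ 0.015  0.801 -0.087] gap 0.552 dq7 0.007
```

Request:
send_rows([
  [0,0,0],
  [0,0,0],
  [0,0,0],
], grip=[255,255,255], twist=[0.02,0.045,0.045])

```text
t: 17.98
eef_pos: [0.5485, -0.2136, 0.0535]
orientation: [[0.814, 0.58, -0.0], [0.58, -0.814, -0.0], [-0.0, 0.0, -1.0]]
wrist_force: [-1.9, -0.4, -5.0]
finger_gap: 0.554
```

```bash
python3 o.py
```

```text
17.98 q7 -0.0362 eff5-7 [-0.4741 -0.5643  0.0334] yaw_cw 0.9518 pos [ 0.5485 -0.2136  0.0535] F [-1.9 -0.4 -5. ] T [ 0.015  0.818 -0.04 ] gap 0.554 dq7 0.0048
```

Request:
send_rows([
  [0,0,0],
  [0,0,0],
  [0,0,0],
], grip=[255,255,255], twist=[0.02,0.045,0.045])

```text
t: 18.35
eef_pos: [0.5485, -0.2135, 0.0534]
orientation: [[0.84, 0.543, -0.0], [0.543, -0.84, -0.0], [-0.0, 0.0, -1.0]]
wrist_force: [-2.2, 0.4, -5.6]
finger_gap: 0.551
```

```bash
python3 o.py
```

```text
18.35 q7 -0.0709 eff5-7 [-0.4954 -0.5385  0.0333] yaw_cw 0.9968 pos [ 0.5485 -0.2135  0.0534] F [-2.2  0.4 -5.6] T [ 0.029  0.825 -0.016] gap 0.551 dq7 0.0055
```

Request:
send_rows([
  [0,0,0],
  [0,0,0],
  [0,0,0],
], grip=[255,255,255], twist=[0.02,0.045,0.045])

```text
t: 18.73
eef_pos: [0.5485, -0.2136, 0.0534]
orientation: [[0.863, 0.505, -0.0], [0.505, -0.863, -0.0], [-0.0, 0.0, -1.0]]
wrist_force: [-2.2, -0.7, -5.0]
finger_gap: 0.555
```

```bash
python3 o.py
```

```text
18.73 q7 -0.1057 eff5-7 [-0.5159 -0.5045  0.0331] yaw_cw 1.0418 pos [ 0.5485 -0.2136  0.0534] F [-2.2 -0.7 -5. ] T [ 0.019  0.825 -0.027] gap 0.555 dq7 0.0061
```

Request:
send_rows([
  [0,0,0],
  [0,0,0],
  [0,0,0],
], grip=[255,255,255], twist=[0.02,0.045,0.045])

```text
t: 19.1
eef_pos: [0.5485, -0.2136, 0.0535]
orientation: [[0.885, 0.465, -0.0], [0.465, -0.885, -0.0], [-0.0, 0.0, -1.0]]
wrist_force: [-3.4, -0.9, -6.2]
finger_gap: 0.552
```

```bash
python3 o.py
```

```text
19.1 q7 -0.1406 eff5-7 [-0.5357 -0.4629  0.033 ] yaw_cw 1.0868 pos [ 0.5485 -0.2136  0.0535] F [-3.4 -0.9 -6.2] T [-0.042  0.788 -0.076] gap 0.552 dq7 0.0063
```

Request:
send_rows([
  [0,0,0],
  [0,0,0],
  [0,0,0],
], grip=[255,255,255], twist=[0.02,0.045,0.045])

```text
t: 19.48
eef_pos: [0.5485, -0.2136, 0.0535]
orientation: [[0.905, 0.425, -0.0], [0.425, -0.905, -0.0], [-0.0, 0.0, -1.0]]
wrist_force: [-2.2, -1.8, -5.8]
finger_gap: 0.551
```

```bash
python3 o.py
```

```text
19.48 q7 -0.1757 eff5-7 [-0.5549 -0.4138  0.0328] yaw_cw 1.1318 pos [ 0.5485 -0.2136  0.0535] F [-2.2 -1.8 -5.8] T [-0.067  0.806 -0.058] gap 0.551 dq7 0.0063
```

Request:
send_rows([
  [0,0,0],
  [0,0,0],
  [0,0,0],
], grip=[255,255,255], twist=[0.02,0.045,0.045])

```text
t: 19.85
eef_pos: [0.5485, -0.2136, 0.0534]
orientation: [[0.923, 0.384, -0.0], [0.384, -0.923, -0.0], [-0.0, 0.0, -1.0]]
wrist_force: [-2.6, -0.4, -6.3]
finger_gap: 0.553
```

```bash
python3 o.py
```

```text
19.85 q7 -0.2108 eff5-7 [-0.5738 -0.3576  0.0326] yaw_cw 1.1768 pos [ 0.5485 -0.2136  0.0534] F [-2.6 -0.4 -6.3] T [-0.159  0.825 -0.073] gap 0.553 dq7 0.0075
```

Request:
send_rows([
  [0,0,0],
  [0,0,0],
  [0,0,0],
], grip=[255,255,255], twist=[0.02,0.045,0.045])

```text
t: 20.23
eef_pos: [0.5486, -0.2136, 0.0535]
orientation: [[0.94, 0.342, 0.0], [0.342, -0.94, -0.0], [-0.0, 0.0, -1.0]]
wrist_force: [-2.7, -1.3, -6.2]
finger_gap: 0.558
```

```bash
python3 o.py
```

```text
20.23 q7 -0.2461 eff5-7 [-0.5925 -0.2945  0.0324] yaw_cw 1.2218 pos [ 0.5486 -0.2136  0.0535] F [-2.7 -1.3 -6.2] T [-0.197  0.778  0.001] gap 0.558 dq7 0.006
```

Request:
send_rows([
  [0,0,0],
  [0,0,0],
  [0,0,0],
], grip=[255,255,255], twist=[0.02,0.045,0.045])

```text
t: 20.6
eef_pos: [0.5485, -0.2136, 0.0535]
orientation: [[0.954, 0.299, 0.0], [0.299, -0.954, -0.0], [-0.0, 0.0, -1.0]]
wrist_force: [-2.8, -2.4, -6.0]
finger_gap: 0.553
```

```bash
python3 o.py
```

```text
20.6 q7 -0.2815 eff5-7 [-0.6107 -0.2252  0.0322] yaw_cw 1.2668 pos [ 0.5485 -0.2136  0.0535] F [-2.8 -2.4 -6. ] T [-0.193  0.756 -0.043] gap 0.553 dq7 0.0071
```

```bash
python3 - <<'E'
from h import *
im2=vision.grab_frame("wrist")
cv2.imwrite("pics/w11c.png",cv2.resize(im2[140:300,220:420,::-1],(800,640),interpolation=cv2.INTER_CUBIC)[:600])
E
python3 o.py
```

```text
20.65 q7 -0.2812 eff5-7 [-0.61   -0.2139  0.0505] yaw_cw 1.2666 pos [ 0.5485 -0.2136  0.0535] F [-1.5 -1.5 -6.5] T [-0.247  0.773 -0.07 ] gap 0.552 dq7 0.004
```

View pics/w11c.png

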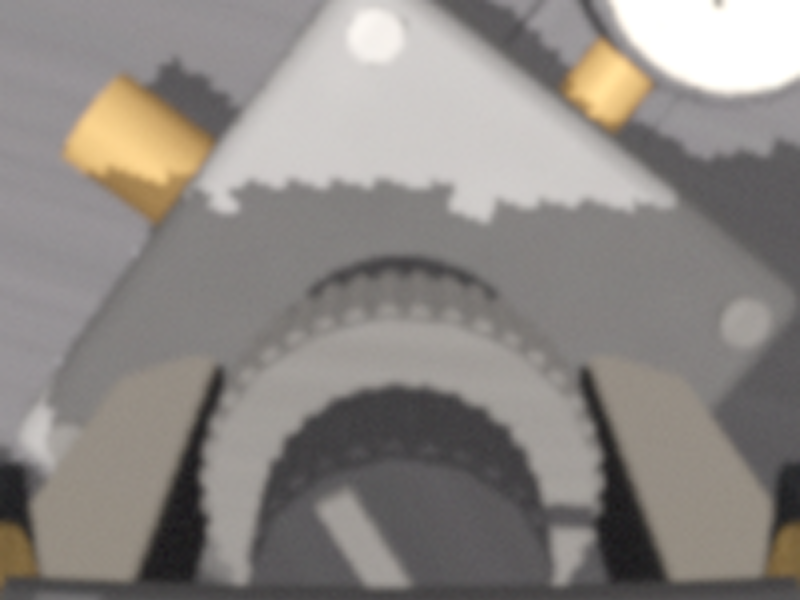

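The ring's notch is still beside the same pad, so the ring is turning with the gripper. The pointer has stayed fixed relative to the block. I'll continue.

Request:
send_rows([
  [0,0,0],
  [0,0,0],
  [0,0,0],
], grip=[255,255,255], twist=[0.02,0.045,0.045])

```text
t: 21.02
eef_pos: [0.5486, -0.2136, 0.0535]
orientation: [[0.967, 0.256, 0.0], [0.256, -0.967, -0.0], [-0.0, 0.0, -1.0]]
wrist_force: [-3.5, -2.3, -7.1]
finger_gap: 0.551
```

```bash
python3 o.py
```

```text
21.02 q7 -0.3169 eff5-7 [-0.6304 -0.1423  0.032 ] yaw_cw 1.3118 pos [ 0.5486 -0.2136  0.0535] F [-3.5 -2.3 -7.1] T [-0.265  0.745 -0.077] gap 0.551 dq7 0.0051
```

Request:
send_rows([
  [0,0,0],
  [0,0,0],
  [0,0,0],
], grip=[255,255,255], twist=[0.02,0.045,0.045])

```text
t: 21.4
eef_pos: [0.5486, -0.2136, 0.0535]
orientation: [[0.977, 0.212, 0.0], [0.212, -0.977, -0.0], [-0.0, 0.0, -1.0]]
wrist_force: [-3.2, -1.8, -7.5]
finger_gap: 0.552
```

```bash
python3 o.py
```

```text
21.4 q7 -0.3525 eff5-7 [-0.6614 -0.058   0.0145] yaw_cw 1.3567 pos [ 0.5486 -0.2136  0.0535] F [-3.2 -1.8 -7.5] T [-0.313  0.703 -0.069] gap 0.552 dq7 0.0064
```

Request:
send_rows([
  [0,0,0],
  [0,0,0],
  [0,0,0],
], grip=[255,255,255], twist=[0.015,0.02,0.02])

```text
t: 21.78
eef_pos: [0.5486, -0.2136, 0.0535]
orientation: [[0.981, 0.193, 0.0], [0.193, -0.981, -0.0], [-0.0, 0.0, -1.0]]
wrist_force: [-2.6, -3.0, -6.8]
finger_gap: 0.554
```

```bash
python3 o.py
```

```text
21.77 q7 -0.368 eff5-7 [-0.7344  0.038  -0.0464] yaw_cw 1.3761 pos [ 0.5486 -0.2136  0.0535] F [-2.6 -3.  -6.8] T [-0.375  0.702  0.055] gap 0.554 dq7 0.0004
```

Request:
send_rows([
  [0,0,0],
  [0,0,0],
  [0,0,0],
], grip=[255,255,255], twist=[0.012,0.012,0.012])

```text
t: 22.15
eef_pos: [0.5486, -0.2136, 0.0535]
orientation: [[0.983, 0.181, 0.0], [0.181, -0.983, -0.0], [0.0, 0.0, -1.0]]
wrist_force: [-2.4, -3.1, -7.4]
finger_gap: 0.551
```

```bash
python3 - <<'E'
from h import *
T=[]
for i in range(8):
    vision.grab_frame("wrist");s=ctrl.observe();T.append([s["torque"][2],s["joint_efforts"][6]])
print(np.mean(T,0),np.std(T,0))
E
python3 o.py
```

```text
[ 0.02005295 -0.00855317] [0.02232494 0.00083478]
22.55 q7 -0.3774 eff5-7 [-0.7119  0.203  -0.0079] yaw_cw 1.388 pos [ 0.5486 -0.2136  0.0535] F [-2.5 -3.  -7.6] T [-0.513  0.598  0.039] gap 0.555 dq7 0.0005
```

```bash
cat > avg.py <<'E'
from h import *
T=[]
for i in range(8):
    vision.grab_frame("wrist");s=ctrl.observe();R=s["orientation"];T.append([s["torque"][2],s["joint_efforts"][6],-np.arctan2(R[1][1],R[0][1]),s["joint_pos"][6]])
print(round(s["t"],2),np.round(np.mean(T,0),4),np.round(np.std(T,0),4),np.round([t[1] for t in T],3))
E
```

Request:
send_rows([
  [0,0,0],
  [0,0,0],
  [0,0,0],
], grip=[255,255,255], twist=[0.005,0.01,0.01])

```text
t: 22.92
eef_pos: [0.5486, -0.2136, 0.0535]
orientation: [[0.985, 0.172, 0.0], [0.172, -0.985, -0.0], [-0.0, 0.0, -1.0]]
wrist_force: [-2.2, -2.3, -7.1]
finger_gap: 0.555
```

```bash
python3 o.py;python3 avg.py
```

```text
22.93 q7 -0.3854 eff5-7 [-0.785   0.2876 -0.0951] yaw_cw 1.3981 pos [ 0.5486 -0.2136  0.0535] F [-2.2 -2.3 -7.1] T [-0.525  0.681  0.121] gap 0.555 dq7 0.001
23.32 [ 0.1019 -0.092   1.398  -0.3854] [0.0298 0.0007 0.0001 0.    ] [-0.093 -0.093 -0.092 -0.092 -0.092 -0.091 -0.091 -0.091]
```

Request:
send_rows([
  [0,0,0],
  [0,0,0],
  [0,0,0],
], grip=[255,255,255], twist=[0.003,0.006,0.006])

```text
t: 23.7
eef_pos: [0.5486, -0.2136, 0.0535]
orientation: [[0.986, 0.166, 0.0], [0.166, -0.986, -0.0], [0.0, 0.0, -1.0]]
wrist_force: [-2.1, -3.5, -7.8]
finger_gap: 0.55
```

```bash
python3 o.py;python3 avg.py
```

```text
23.7 q7 -0.3902 eff5-7 [-0.8058  0.4431 -0.1139] yaw_cw 1.4041 pos [ 0.5486 -0.2136  0.0535] F [-2.1 -3.5 -7.8] T [-0.587  0.586  0.114] gap 0.55 dq7 0.0013
24.1 [ 0.0985 -0.1101  1.404  -0.3902] [0.0272 0.0014 0.     0.    ] [-0.113 -0.112 -0.111 -0.11  -0.11  -0.109 -0.109 -0.108]
```

Request:
send_rows([
  [0,0,0],
  [0,0,0],
  [0,0,0],
], grip=[255,255,255], twist=[0.002,0.004,0.006])

```text
t: 24.48
eef_pos: [0.5486, -0.2136, 0.0535]
orientation: [[0.987, 0.16, 0.0], [0.16, -0.987, -0.0], [0.0, 0.0, -1.0]]
wrist_force: [-2.3, -3.1, -9.1]
finger_gap: 0.557
```

```bash
python3 o.py;python3 avg.py
```

```text
24.48 q7 -0.395 eff5-7 [-0.8539  0.5918 -0.1613] yaw_cw 1.4099 pos [ 0.5486 -0.2136  0.0535] F [-2.3 -3.1 -9.1] T [-0.678  0.531  0.157] gap 0.557 dq7 -0.0124
24.88 [ 0.1316 -0.1314  1.4101 -0.395 ] [0.0334 0.0061 0.     0.    ] [-0.142 -0.139 -0.134 -0.131 -0.128 -0.126 -0.125 -0.125]
```

Request:
send_rows([
  [0,0,0],
  [0,0,0],
  [0,0,0],
  [0,0,0],
], grip=[255,255,255,255], twist=[0.002,0.005,0.005,0.005])

```text
t: 25.38
eef_pos: [0.5486, -0.2136, 0.0535]
orientation: [[0.988, 0.155, 0.0], [0.155, -0.988, -0.0], [0.0, 0.0, -1.0]]
wrist_force: [-1.8, -5.1, -9.3]
finger_gap: 0.552
```

```bash
python3 o.py;python3 avg.py
```

```text
25.38 q7 -0.399 eff5-7 [-0.8282  0.75   -0.1322] yaw_cw 1.4152 pos [ 0.5486 -0.2136  0.0535] F [-1.8 -5.1 -9.3] T [-0.799  0.354  0.147] gap 0.552 dq7 0.0
25.77 [ 0.1335 -0.1292  1.415  -0.3989] [0.0278 0.0011 0.     0.    ] [-0.131 -0.13  -0.13  -0.129 -0.129 -0.128 -0.128 -0.128]
```

Request:
send_rows([
  [0,0,0],
  [0,0,0],
  [0,0,0],
  [0,0,0],
], grip=[255,255,255,255], twist=[-0.002,-0.005,-0.005,-0.005])

```text
t: 26.28
eef_pos: [0.5486, -0.2136, 0.0535]
orientation: [[0.987, 0.16, 0.0], [0.16, -0.987, -0.0], [-0.0, 0.0, -1.0]]
wrist_force: [-1.1, -5.0, -9.8]
finger_gap: 0.547
```

```bash
python3 o.py;python3 avg.py
```

```text
26.27 q7 -0.3949 eff5-7 [-0.7987  0.8887 -0.0917] yaw_cw 1.41 pos [ 0.5486 -0.2136  0.0535] F [-1.1 -5.  -9.8] T [-0.828  0.412  0.091] gap 0.547 dq7 -0.0008
26.68 [ 0.0834 -0.0932  1.4099 -0.3949] [0.0393 0.0003 0.     0.    ] [-0.093 -0.093 -0.093 -0.093 -0.093 -0.093 -0.093 -0.093]
```

Request:
send_rows([
  [0,0,0],
  [0,0,0],
  [0,0,0],
  [0,0,0],
  [0,0,0],
], grip=[255,255,255,255,255], twist=[0.003,0.006,0.01,0.01,0.01])

```text
t: 27.3
eef_pos: [0.5486, -0.2136, 0.0535]
orientation: [[0.989, 0.151, 0.0], [0.151, -0.989, -0.0], [-0.0, 0.0, -1.0]]
wrist_force: [-1.2, -5.0, -10.0]
finger_gap: 0.549
```

```bash
python3 o.py;python3 avg.py
```

```text
27.3 q7 -0.4027 eff5-7 [-0.8408  0.9214 -0.1432] yaw_cw 1.4197 pos [ 0.5486 -0.2136  0.0535] F [ -1.2  -5.  -10. ] T [-0.936  0.398  0.182] gap 0.549 dq7 0.0001
27.7 [ 0.137  -0.1433  1.4197 -0.4027] [0.0314 0.0001 0.     0.    ] [-0.143 -0.143 -0.143 -0.143 -0.143 -0.143 -0.143 -0.143]
```

The ring is nipped up. I estimate about 0.19 N m of spring torque plus 0.06 N m of friction. I'll release softly by stepping the grip force down before opening.

Request:
send_rows([
  [0,0,0],
  [0,0,0],
], grip=[255,255], twist=[0,0], grip_force=15)

```text
t: 27.95
eef_pos: [0.5486, -0.2136, 0.0535]
orientation: [[0.989, 0.151, -0.0], [0.151, -0.989, -0.0], [-0.0, 0.0, -1.0]]
wrist_force: [-1.5, -5.2, -8.5]
finger_gap: 0.56
```

Request:
send_rows([
  [0,0,0],
  [0,0,0],
], grip=[255,255], twist=[0,0], grip_force=7)

```text
t: 28.2
eef_pos: [0.5486, -0.2136, 0.0536]
orientation: [[0.989, 0.15, 0.0], [0.15, -0.989, -0.0], [0.0, 0.0, -1.0]]
wrist_force: [-0.9, -4.8, -8.2]
finger_gap: 0.559
```

Request:
send_rows([
  [0,0,0],
  [0,0,0],
  [0,0,0],
], grip=[255,255,255], twist=[0,0,0], grip_force=3)

```text
t: 28.58
eef_pos: [0.5494, -0.2134, 0.0542]
orientation: [[0.989, 0.151, 0.002], [0.151, -0.989, -0.0], [0.002, 0.0, -1.0]]
wrist_force: [-0.7, -2.6, -1.7]
finger_gap: 0.56
```

```bash
python3 o.py;python3 avg.py
```

```text
28.57 q7 -0.4029 eff5-7 [-0.4537  0.5921 -0.0088] yaw_cw 1.4197 pos [ 0.5494 -0.2134  0.0542] F [-0.7 -2.6 -1.7] T [-0.618  0.284  0.012] gap 0.56 dq7 0.0016
28.98 [ 4.0000e-04 -8.0000e-03  1.4197e+00 -4.0290e-01] [0.0204 0.0004 0.     0.    ] [-0.009 -0.008 -0.008 -0.008 -0.008 -0.008 -0.008 -0.007]
```

Request:
send_rows([
  [0,0,0],
  [0,0,0],
  [0,0,0],
  [0,0,0],
  [0,0,0],
  [0,0,0],
  [0,0,0],
  [0,0,0],
], grip=[120,100,80,60,30,0,0,0], twist=[0,0,0,0,0,0,0,0])

```text
t: 29.98
eef_pos: [0.5485, -0.2135, 0.0535]
orientation: [[0.989, 0.15, -0.0], [0.15, -0.989, -0.0], [-0.0, 0.0, -1.0]]
wrist_force: [-0.1, 1.1, -0.7]
finger_gap: 0.998
```

```bash
python3 - <<'E'
from h import *
im2=vision.grab_frame("wrist")
cv2.imwrite("pics/w12c.png",cv2.resize(im2[140:300,220:420,::-1],(800,640),interpolation=cv2.INTER_CUBIC)[:600])
E
python3 o.py
```

```text
30.02 q7 -0.4029 eff5-7 [-0.0486 -0.0157  0.    ] yaw_cw 1.42 pos [ 0.5485 -0.2135  0.0535] F [-0.3 -1.   0.1] T [-0.041  0.137 -0.015] gap 1.0 dq7 -0.0011
```

View pics/w12c.png

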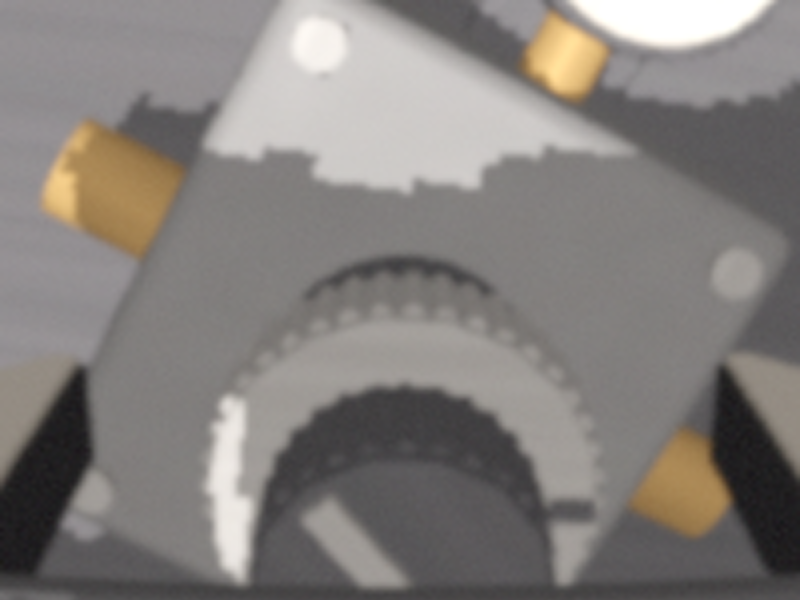

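Request:
send_rows([
  [0,0,-20],
  [0,0,-60],
  [0,0,-110],
  [0,0,-150],
  [0,0,-167],
  [0,0,-167],
], grip=[0,0,0,0,0,0], twist=[0,0,0,0,0,0])

```text
t: 30.78
eef_pos: [0.5488, -0.2137, 0.2215]
orientation: [[0.989, 0.15, 0.002], [0.15, -0.989, -0.0], [0.002, 0.001, -1.0]]
wrist_force: [-0.4, 0.3, 0.4]
finger_gap: 1.0
```

```bash
python3 - <<'E'
from h import *
import pickle
vision.grab_frame("scene")
p=vision.camera_params("wrist");im=vision.grab_frame("wrist");cv2.imwrite("pics/w13.png",im[:,:,::-1])
q=pickle.load(open("w8.pkl","rb"));old=cv2.imread("pics/w8.png")[:,:,::-1]
def rect(im,p,z):
    S=400;o=np.zeros((S,S,2),np.float32)
    for i in range(S):
        for j in range(S):
            o[i,j]=proj("wrist",[.55+(i-200)*.0002,-.2142+(j-200)*.0002,z],p)
    return cv2.remap(im,o[...,0],o[...,1],cv2.INTER_CUBIC)
cv2.imwrite("pics/rect.png",np.hstack([rect(old,q,.104),rect(im,p,.104)])[:,:,::-1])
cv2.imwrite("pics/rectb.png",np.hstack([rect(old,q,.08),rect(im,p,.08)])[:,:,::-1])
a=vision.grab_frame("side");b=vision.grab_frame("scene")
cv2.imwrite("pics/fin.png",np.hstack([cv2.resize(a[:,:,::-1],(400,250)),cv2.resize(b[:,:,::-1],(400,250))]))
cv2.imwrite("pics/finc.png",np.hstack([cv2.resize(a[140:240,220:340,::-1],(400,333)),cv2.resize(b[200:290,300:400,::-1],(400,333))]))
E
python3 o.py
```

```text
30.98 q7 -0.5642 eff5-7 [-0.0518 -0.0243  0.0007] yaw_cw 1.4199 pos [ 0.5478 -0.2127  0.2186] F [0.2 0.1 0.3] T [-0.076  0.138 -0.006] gap 1.004 dq7 -0.0012
```

View pics/rect.png

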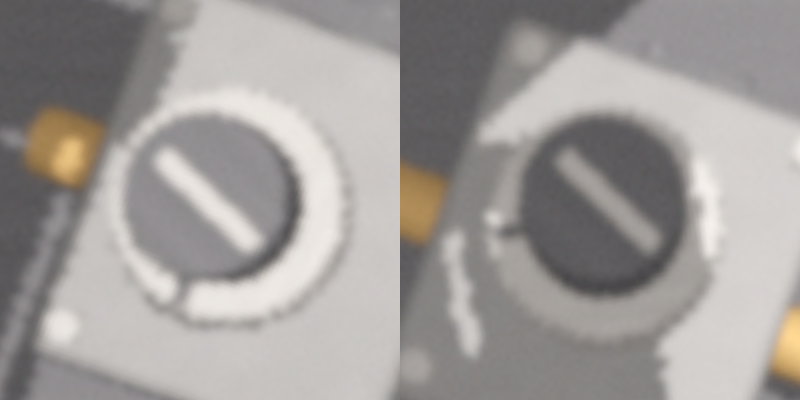

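View pics/rectb.png

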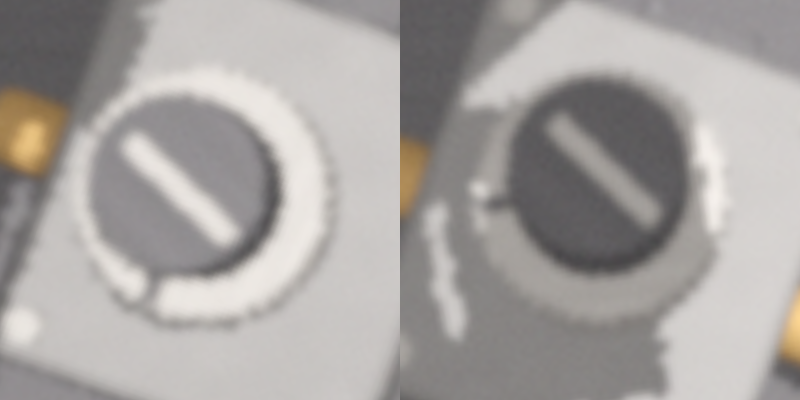

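View pics/fin.png

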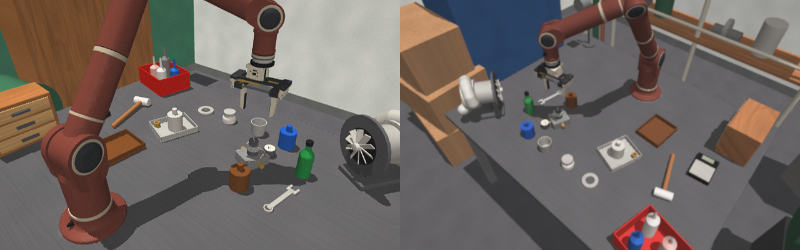

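View pics/finc.png

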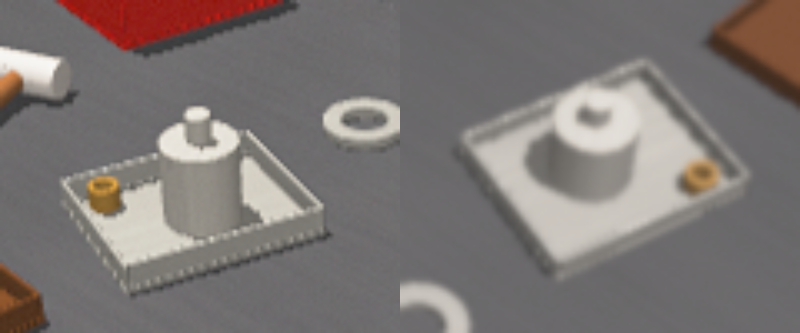

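The pointer hasn't moved and the cap stands upright in the tray. There is time to check that the ring still bears on its stop, so I'll re-grip it and probe gently.

Request:
send_rows([
  [0,0,50],
  [0,0,100],
  [0,0,145],
  [0,0,166],
  [0,0,166],
  [0,0,166],
  [0,0,166],
  [0,0,166],
], grip=[0,0,0,80,80,100,100,100], twist=[0,0,0,0,0,0,0,0], grip_force=10)

```text
t: 31.98
eef_pos: [0.5491, -0.2137, 0.0554]
orientation: [[0.989, 0.15, 0.002], [0.15, -0.989, -0.001], [0.001, 0.001, -1.0]]
wrist_force: [-1.7, 0.1, 0.1]
finger_gap: 0.614
```

Request:
send_rows([
  [0,0,0],
  [0,0,0],
  [0,0,0],
  [0,0,0],
  [0,0,0],
], grip=[255,255,255,255,255], twist=[0,0,0,0,0], grip_force=35)

```text
t: 32.6
eef_pos: [0.5489, -0.2136, 0.055]
orientation: [[0.989, 0.15, 0.001], [0.15, -0.989, -0.0], [0.001, 0.0, -1.0]]
wrist_force: [-0.6, 1.5, 5.5]
finger_gap: 0.552
```

```bash
python3 o.py;python3 avg.py
```

```text
32.6 q7 -0.4035 eff5-7 [-0.0642 -0.2755 -0.0312] yaw_cw 1.4199 pos [ 0.5489 -0.2136  0.055 ] F [-0.6  1.5  5.5] T [0.077 0.264 0.053] gap 0.552 dq7 -0.0007
33.0 [ 0.0237 -0.0311  1.4199 -0.4034] [0.0134 0.0001 0.     0.    ] [-0.031 -0.031 -0.031 -0.031 -0.031 -0.031 -0.031 -0.031]
```

Now a slow clockwise probe in small steps.

Request:
send_rows([
  [0,0,0],
  [0,0,0],
  [0,0,0],
], grip=[255,255,255], twist=[0.003,0.006,0.009])

```text
t: 33.38
eef_pos: [0.5489, -0.2136, 0.055]
orientation: [[0.99, 0.142, 0.001], [0.142, -0.99, -0.0], [0.001, 0.0, -1.0]]
wrist_force: [-1.1, 0.0, 6.1]
finger_gap: 0.55
```

```bash
python3 o.py;python3 avg.py
```

```text
33.38 q7 -0.4104 eff5-7 [-0.1426 -0.2678 -0.1219] yaw_cw 1.4283 pos [ 0.5489 -0.2136  0.055 ] F [-1.1  0.   6.1] T [0.141 0.223 0.159] gap 0.55 dq7 -0.0193
33.77 [ 0.0885 -0.0951  1.4285 -0.4104] [0.0246 0.0012 0.     0.    ] [-0.098 -0.095 -0.095 -0.094 -0.095 -0.095 -0.095 -0.095]
```

Request:
send_rows([
  [0,0,0],
  [0,0,0],
  [0,0,0],
  [0,0,0],
], grip=[255,255,255,255], twist=[0.004,0.008,0.012,0.016])

```text
t: 34.28
eef_pos: [0.5489, -0.2137, 0.055]
orientation: [[0.992, 0.126, 0.001], [0.126, -0.992, -0.0], [0.001, 0.0, -1.0]]
wrist_force: [-0.4, -0.1, 5.6]
finger_gap: 0.548
```

```bash
python3 o.py;python3 avg.py
```

```text
34.27 q7 -0.4231 eff5-7 [-0.1646 -0.2607 -0.1483] yaw_cw 1.4442 pos [ 0.5489 -0.2137  0.055 ] F [-0.4 -0.1  5.6] T [0.166 0.213 0.13 ] gap 0.548 dq7 -0.024
34.67 [ 0.1203 -0.1188  1.4443 -0.4231] [0.0175 0.0028 0.     0.    ] [-0.126 -0.118 -0.118 -0.118 -0.118 -0.118 -0.118 -0.118]
```

Request:
send_rows([
  [0,0,0],
  [0,0,0],
  [0,0,0],
  [0,0,0],
], grip=[255,255,255,255], twist=[0.003,0.006,0.009,0.012])

```text
t: 35.17
eef_pos: [0.5489, -0.2137, 0.055]
orientation: [[0.993, 0.114, 0.001], [0.114, -0.993, -0.0], [0.001, 0.0, -1.0]]
wrist_force: [-0.4, 1.5, 5.3]
finger_gap: 0.555
```

```bash
python3 o.py;python3 avg.py
```

```text
35.17 q7 -0.4325 eff5-7 [-0.1832 -0.2551 -0.1754] yaw_cw 1.4561 pos [ 0.5489 -0.2137  0.055 ] F [-0.4  1.5  5.3] T [0.129 0.209 0.158] gap 0.555 dq7 -0.0187
35.58 [ 0.1546 -0.1486  1.4562 -0.4326] [0.0228 0.0012 0.     0.    ] [-0.152 -0.148 -0.148 -0.148 -0.148 -0.148 -0.148 -0.148]
```

Request:
send_rows([
  [0,0,0],
  [0,0,0],
  [0,0,0],
  [0,0,0],
  [0,0,0],
  [0,0,0],
], grip=[255,255,255,255,255,255], twist=[0.004,0.008,0.012,0.016,0.02,0.02])

```text
t: 36.33
eef_pos: [0.5489, -0.2137, 0.055]
orientation: [[0.996, 0.095, 0.001], [0.095, -0.996, -0.0], [0.001, 0.0, -1.0]]
wrist_force: [-0.5, 1.2, 5.6]
finger_gap: 0.551
```

```bash
python3 o.py;python3 avg.py
```

```text
36.33 q7 -0.4485 eff5-7 [-0.1787 -0.2482 -0.1812] yaw_cw 1.476 pos [ 0.5489 -0.2137  0.055 ] F [-0.5  1.2  5.6] T [0.08  0.228 0.229] gap 0.551 dq7 0.002
36.73 [ 0.1844 -0.1813  1.476  -0.4485] [0.035  0.0001 0.     0.    ] [-0.181 -0.181 -0.181 -0.181 -0.181 -0.181 -0.181 -0.181]
```

Request:
send_rows([
  [0,0,0],
  [0,0,0],
  [0,0,0],
  [0,0,0],
  [0,0,0],
  [0,0,0],
], grip=[255,255,255,255,255,255], twist=[-0.003,-0.006,-0.009,-0.012,-0.015,-0.015])

```text
t: 37.48
eef_pos: [0.5489, -0.2137, 0.055]
orientation: [[0.994, 0.109, 0.001], [0.109, -0.994, -0.0], [0.001, 0.0, -1.0]]
wrist_force: [0.3, 1.1, 5.4]
finger_gap: 0.554
```

```bash
python3 o.py;python3 avg.py
```

```text
37.48 q7 -0.4367 eff5-7 [-0.1289 -0.2564 -0.1145] yaw_cw 1.4613 pos [ 0.5489 -0.2137  0.055 ] F [0.3 1.1 5.4] T [0.099 0.289 0.079] gap 0.554 dq7 0.0001
37.88 [ 0.1122 -0.1146  1.4614 -0.4367] [0.028  0.0001 0.     0.    ] [-0.115 -0.115 -0.115 -0.115 -0.115 -0.115 -0.115 -0.114]
```

Request:
send_rows([
  [0,0,0],
  [0,0,0],
  [0,0,0],
  [0,0,0],
  [0,0,0],
  [0,0,0],
], grip=[255,255,255,255,255,255], twist=[-0.003,-0.006,-0.009,-0.012,-0.015,-0.015])

```text
t: 38.62
eef_pos: [0.5489, -0.2137, 0.055]
orientation: [[0.992, 0.124, 0.001], [0.124, -0.992, -0.0], [0.001, 0.0, -1.0]]
wrist_force: [-0.4, 0.9, 5.4]
finger_gap: 0.558
```

```bash
python3 o.py;python3 avg.py
```

```text
38.62 q7 -0.4248 eff5-7 [-0.1074 -0.263  -0.0859] yaw_cw 1.4465 pos [ 0.5489 -0.2137  0.055 ] F [-0.4  0.9  5.4] T [0.162 0.215 0.059] gap 0.558 dq7 -0.0009
39.02 [ 0.0882 -0.086   1.4465 -0.4248] [0.0297 0.0001 0.     0.    ] [-0.086 -0.086 -0.086 -0.086 -0.086 -0.086 -0.086 -0.086]
```

Request:
send_rows([
  [0,0,0],
  [0,0,0],
  [0,0,0],
  [0,0,0],
  [0,0,0],
  [0,0,0],
  [0,0,0],
], grip=[255,255,255,255,255,255,255], twist=[-0.004,-0.008,-0.012,-0.016,-0.02,-0.024,-0.024])

```text
t: 39.9
eef_pos: [0.5489, -0.2136, 0.055]
orientation: [[0.989, 0.148, 0.001], [0.148, -0.989, -0.0], [0.001, 0.0, -1.0]]
wrist_force: [-0.7, 0.9, 6.1]
finger_gap: 0.549
```

```bash
python3 o.py
```

```text
39.9 q7 -0.4057 eff5-7 [-0.08   -0.2732 -0.0492] yaw_cw 1.4228 pos [ 0.5489 -0.2136  0.055 ] F [-0.7  0.9  6.1] T [0.106 0.297 0.07 ] gap 0.549 dq7 -0.0002
```

Request:
send_rows([
  [0,0,0],
  [0,0,0],
  [0,0,0],
], grip=[255,255,255], twist=[0,0,0], grip_force=12)

```text
t: 40.28
eef_pos: [0.5489, -0.2136, 0.055]
orientation: [[0.989, 0.147, 0.001], [0.147, -0.989, -0.0], [0.001, 0.0, -1.0]]
wrist_force: [-1.1, 0.7, 4.8]
finger_gap: 0.558
```

```bash
python3 o.py
```

```text
40.27 q7 -0.4058 eff5-7 [-0.0664 -0.2765 -0.0366] yaw_cw 1.4229 pos [ 0.5489 -0.2136  0.055 ] F [-1.1  0.7  4.8] T [0.163 0.272 0.044] gap 0.558 dq7 0.0014
```

Request:
send_rows([
  [0,0,0],
  [0,0,0],
  [0,0,0],
], grip=[255,255,255], twist=[0,0,0], grip_force=3)

```text
t: 40.65
eef_pos: [0.5488, -0.2136, 0.0546]
orientation: [[0.989, 0.147, 0.001], [0.147, -0.989, -0.0], [0.001, 0.0, -1.0]]
wrist_force: [0.3, 1.5, 4.7]
finger_gap: 0.556
```

```bash
python3 o.py
```

```text
40.65 q7 -0.4059 eff5-7 [ 0.0559 -0.1014 -0.0032] yaw_cw 1.423 pos [ 0.5488 -0.2136  0.0546] F [0.3 1.5 4.7] T [0.14  0.079 0.026] gap 0.556 dq7 0.0012
```

Request:
send_rows([
  [0,0,0],
  [0,0,0],
  [0,0,0],
  [0,0,0],
  [0,0,0],
  [0,0,0],
  [0,0,0],
  [0,0,0],
], grip=[120,100,80,60,30,0,0,0], twist=[0,0,0,0,0,0,0,0])

```text
t: 41.65
eef_pos: [0.5486, -0.2135, 0.0545]
orientation: [[0.989, 0.147, 0.0], [0.147, -0.989, -0.0], [0.0, 0.0, -1.0]]
wrist_force: [0.2, -0.6, 0.3]
finger_gap: 0.998
```

Request:
send_rows([
  [0,0,-20],
  [0,0,-60],
  [0,0,-110],
  [0,0,-150],
  [0,0,-166],
  [0,0,-166],
  [0,0,-166],
], grip=[0,0,0,0,0,0,0], twist=[0,0,0,0,0,0,0])

```text
t: 42.52
eef_pos: [0.5478, -0.2126, 0.2188]
orientation: [[0.989, 0.147, -0.003], [0.147, -0.989, 0.002], [-0.003, -0.002, -1.0]]
wrist_force: [0.3, 0.7, -0.6]
finger_gap: 1.0
```

```bash
python3 - <<'E'
from h import *
import pickle
vision.grab_frame("scene")
p=vision.camera_params("wrist");im=vision.grab_frame("wrist");cv2.imwrite("pics/w14.png",im[:,:,::-1])
a=cv2.imread("pics/w13.png")[130:250,240:400];b=im[130:250,240:400,::-1]
cv2.imwrite("pics/cmp.png",np.hstack([cv2.resize(a,(400,300),interpolation=cv2.INTER_CUBIC),cv2.resize(b,(400,300),interpolation=cv2.INTER_CUBIC)]))
E
python3 o.py
```

```text
42.62 q7 -0.5663 eff5-7 [-0.0529 -0.0219  0.0008] yaw_cw 1.423 pos [ 0.5478 -0.2128  0.2187] F [-0.6 -0.2 -0.4] T [ 0.031  0.196 -0.047] gap 1.001 dq7 0.001
```

View pics/cmp.png

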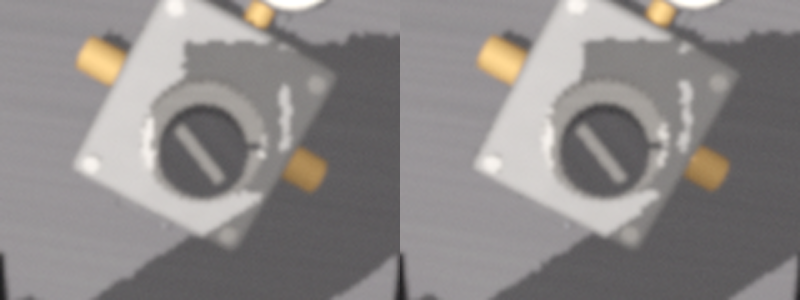

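The ring and pointer look the same after both releases, and the robot is clear of everything. Handing in.

```bash
python3 -c "
from station import job
print(job.sign_off())"
```

```text
the job is handed in; nothing more can be done
None
```

I put the cap in the tray, tightened the lock ring onto its stop, and handed the job in at about 42.6 s. Sign-off gave no verdict.

**Cap:** I lifted it straight off the regulator and set it down on the tray floor at about 5 N. The last side and scene pictures (about 31 s) showed it upright, well inside the walls and clear of the bush.

**Lock ring:** I turned the ring clockwise in small steps and felt the stop about 1 rad from where it began. I nipped it up to an estimated 0.25–0.30 N m in total. I then let go by stepping the grip force down before opening.

**Last checks:**
- **Holding on the stop:** I re-gripped the ring once to test it. The torque rose straight away, so it was still bearing on the stop. I nipped it again, backed off slowly and released. The wrist picture then matched the one after the first release.
- **Set knob:** the pointer showed the same angle before and after the tightening (about 44.4° in the rectified view). It looked unchanged in the last picture too.
- **Other things:** nothing else on the bench looked disturbed in the last scene and side pictures. The open gripper was about 0.2 m above the table, touching nothing.

**What disagreed:**
- **Torque readings:** the wrist moment was noisy (about 0.03 N m). Joint-7 effort depended on the direction of friction and had an offset. The measured stiffness against the stop was about 2–3 N m per rad instead of 4, probably because the grip gives a little. The nip torque and the remaining load on the stop (about 3 N) are therefore estimates.
- **Camera positions:** the scene and side cameras differed by about 10 mm, so I relied on the wrist camera for positions.

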